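Stroke two specimen shuttles, feel for the sticky one, feed the cup on the smooth one

ROBOT

A 7-joint arm with a two-finger parallel gripper is mounted at the origin on a cart in front of the work surface, level with it; the furniture and walls round the work are solid. World frame = base frame: x ahead of the robot, y to its left, z up, the work surface at z = 0. Lengths are in m, angles in rad, forces in N, time in s.
With the tool pointing down it reaches from about 0.425 to 0.875 m from the base axis. Payload 4.7 kg.
Tool frame: the origin (TCP) lies midway between the tips of the shut fingers; the grasp point (between the pads) lies 19 mm behind it; x points along the fingers, y is the direction in which the jaws open and shut, and the axes are right-handed (so a half turn about x gives the same grasp; the last joint's range is limited). The gripper opens to 87 mm and grips with 3 to 60 N. Pads are 19 mm wide; open, the fingers measure 117 mm over their backs; the gripper's body (75 mm by 190 mm) begins 51 mm behind the grasp point.
Start: joints at [-1.17, 0.321, -0.07, 1.45, 0.023, 1.371, -0.057], TCP at [0.245, 0.602, 0.223] pointing down, gripper open.
Joint ranges: [-2.86, 2.86], [-0.3, 2.09], [-1.38, 1.24], [0.06, 2.45], [-1.56, 4.7], [0.09, 2.05], [-2.69, 2.69]. Speed limits (rad/s): [2.57, 2.57, 3.14, 3.14, 3.14, 3.14, 3.14].

INTERFACE

Orientations are given as a rotation vector (axis times angle).
In Python, from bench import ctrl gives the robot as it stands. The module is installed in compiled form; this text tells all that it offers.
- The arm moves only by the tool servo_tool, never from a script. Its arguments are lists of equal length, an entry for each row: "dp": the shift along the tool's x, y, z in units of 25 mm (1.0 is 25 mm), a list of three; "yaw": the turn about the tool's x in units of 6 degrees (1.0 is 6 degrees). A call has exactly 5 rows; each row shifts and turns the commanded pose from where the row before left it, along the tool's axes as they then stand; what a row does not reach is not made up. A row lasts 1/10 s, in which the tool goes at most 50 mm and 8.59 degrees, less where a joint would pass 70% of its speed; a pose out of reach is approached as far as the arm can. A call is refused whole if a number of a shift passes 1 or a number of a turn 1, either way. A call with a gripper value outside its range is refused whole. "fingers" is the opening, from 0 (shut) to 1 (fully open), set as the call begins (left out, the last holds). The fingers move at their own pace and stop on an object; "grip_force" is the grip in N (left out, the last holds). Time passes only in rows, so rows that do not move let the fingers close, or fill a call up. It gives the time, the measured TCP pose, the force and the opening at its end, in the units of the state.
- ctrl.get_state(): the state, without advancing time (a new reading comes with each control period).
- ctrl.get_image(name): name is "side" or "top" or "wrist"; returns (picture, depth): 384x512x3 uint8, red, green, blue; 384x512 float32, m along the optical axis (not along the pixel's ray), 0 where there is no reading.
- ctrl.camera_info(name): a dict with "fx", "fy", "cx", "cy" (pixels), "extrinsics" (4x4, takes a point from world to camera coordinates); the wrist camera has in their place "hand_eye" (4x4, takes a point from camera to tool coordinates, whose origin is the TCP and whose axes are the tool frame's). Camera axes: x right, y down, z forward; pixel columns grow to the right and rows downward; lengths in m; the calibration is good to about 2 mm. A picture is of the moment at which its call begins: read the wrist's pose just before it. camera_info takes no time and is no camera call.
- ctrl.close_job(): hands the job in, once; it reports no verdict.
Trained networks look in the newest picture that a camera, given by its name, has taken for a name from the list of things; names that differ only in an ending like _2 or _b are one class to them, and where a whole thing is asked for, a point or a joint stands for the part that bears it (a point fixed in the world has none). Each returns a list of dicts, best first, with "score" (0 to 1); they miss things now and then, are a little off and sometimes report something else, mostly with a low value. They report only what shows in the picture. A call takes as long as a camera call. They do not tell look-alikes from the thing itself.
- ctrl.search_frame(camera, label): "extent" ([left, top, right, bottom] in pixels, round what is visible of it).
- ctrl.cut_out(camera, label): "region" (384x512 bool, what is visible of it) and "extent" ([left, top, right, bottom] in pixels, round what is visible of it).
The state is a dict: "time": time; "joint_positions": joint angles; "qd": joint speeds; "joint_torque": joint torques, N m; "position": TCP position; "tool_rot": TCP orientation; "ft_force": force on the tool from outside, world axes, zero at the start; "torque": the same for the moment, N m; "grip_width": opening from 0.0 (shut) to 1.0 (fully open).
Only numpy, scipy, OpenCV 4.12 (cv2) and the standard library are available. Lean on these libraries where they do the work, as an engineer would, in place of code of your own. Each camera call takes 0.05 s, during which the arm holds its last target.

TASK

The two specimen shuttles have just been cleaned and one of them is sticking. With the carriages still empty, stroke each one by its knob through its full travel, all the way out to the reader and all the way back home, gently, the left-hand shuttle first and then the right-hand one, and feel which has the tight spot. Then set the specimen cup upright in the recess of the smooth-running carriage while that is at home, slide it fully out to its reader and let go; leave the sticky carriage fully home and everything else where it stands.

Things in the scene. Friction and masses are not known exactly. Their poses are not given: they have to be found in the camera images.
- left_shuttle: the left-hand of two like shuttles, fixed side by side, about 0.11 m apart, parallel within 2 degrees. Aluminium base 310 x 78 mm, two steel shafts along it, grey end block at the near (home) end, white reader head with a dark lens at the far end (76 mm wide, top 104 mm up). Origin: underside centre of the base; x axis along the shafts from home to reader, z up
- right_shuttle: the right-hand shuttle, same sizes and axes. One of the two runs smoothly (1 to 3 N all the way); the other, left or right, has one tight spot about 20 mm long, somewhere between 40 and 115 mm of its travel, where the push rises to 9 to 12 N (out and back) and falls again. Which one, and where, cannot be seen, only felt
- left_carriage (a joint): slide of the left carriage (106 x 66 mm, top 48 mm above the counter) along its shuttle's x axis, in m: 0 = fully home, 0.130 = fully out at the reader; hard stops at both ends; it stays where it is left. Starts between 0 and 0.025
- left_knob (a point): black round grip knob of the left carriage, 22 mm across, upright on a 10 mm stem at the robot's end of the carriage; the point is on its axis, 78 mm above the counter; the knob spans 63 to 93 mm above the counter. Axes as the shuttle's
- left_nest (a point): centre of the floor of the round recess on top of the left carriage, 42 mm above the counter: 55 mm across, 6 mm deep, 57 mm from the knob's axis toward the reader; the cup has some 5 mm of play in it all round. Axes as the shuttle's
- left_bearing: guide roller under the left carriage, out of sight, moving and rolling with it; 20 mm across; only the tight spot of a sticky shuttle presses on it. Not to be handled; the point is its centre
- right_carriage (a joint): slide of the right carriage (106 x 66 mm, top 48 mm above the counter) along its shuttle's x axis, in m: 0 = fully home, 0.130 = fully out at the reader; hard stops at both ends; it stays where it is left. Starts between 0 and 0.025
- right_knob (a point): black round grip knob of the right carriage, 22 mm across, upright on a 10 mm stem at the robot's end of the carriage; the point is on its axis, 78 mm above the counter; the knob spans 63 to 93 mm above the counter. Axes as the shuttle's
- right_nest (a point): centre of the floor of the round recess on top of the right carriage, 42 mm above the counter: 55 mm across, 6 mm deep, 57 mm from the knob's axis toward the reader; the cup has some 5 mm of play in it all round. Axes as the shuttle's
- right_bearing: guide roller under the right carriage, out of sight, moving and rolling with it; 20 mm across; only the tight spot of a sticky shuttle presses on it. Not to be handled; the point is its centre
- specimen_cup: white plastic specimen cup with a fixed white lid, round, 45 mm across below and 49 mm across the lid, 55 mm tall (lid: the top 10 mm), 30 to 70 g. It stands upright on the brown tray among a beaker and a vial. Origin: centre of its underside; z up
- tray: shallow brown tray, 120 x 260 mm and 14 mm high, fixed on the counter to the robot's right, the cup, the beaker and the vial on its flat top, in a row along its length, about 85 mm apart. Origin: centre of its underside; its y axis runs along the 260 mm
- beaker: small clear glass beaker, 50 mm across, 67 mm tall, open and empty; origin at its underside. It stands on the brown tray; which of the three things on the tray stands where is mixed. Leave it alone.
- dropper_vial: small amber vial with a white cap, 26 mm across, 58 mm tall; origin at its underside. It stands on the brown tray; which of the three things on the tray stands where is mixed. Leave it alone.
- tall_bottle: white reagent bottle, 76 mm across, 190 mm tall, standing between the tray and the shuttles; origin at its underside. Leave it alone.
- card_box: white carton 61 x 91 x 66 mm on the counter near the robot; origin at its underside. Leave it alone.
- timer: flat bench timer 60 x 64 x 23 mm near the counter's front edge; origin at its underside. Leave it alone.
- forceps: steel forceps 127 mm long, lying flat near the counter's front edge; origin at its underside. Leave it alone.
There are look-alikes about, which are no part of the job. What is shaped like the specimen_cup but orange is not meant.

How it is judged:
By the outcome, as a careful person would: the job done as asked, in the order asked, and still so for the second after the job is handed in, with the robot touching nothing.
It also fails if it takes over 72 s, if anything falls off the work surface, if the arm or the gripper's body presses on something with over 40 N, if the wrist force passes 120 N, or if a joint passes its speed limit or range.

## Working session

There is one attempt and no reset: what is moved stays moved. The work goes in short steps, Python scripts to look and compute and a tool call to move; the robot and the scene stay as the last step left them, time stands still between calls to the robot, and variables do not carry over. Pictures are saved under pics/ and viewed, and the job is handed in when it is done.

Besides the shell and the picture viewer there is one more tool, called after "Call:" by a JSON object that holds its "op" and its "data", one argument or row to a line. servo_tool: Moves the arm, as the interface text tells. Its arguments: {"type":"object","properties":{"dp":{"type":"array","items":{"type":"array","items":{"type":"number"}}},"yaw":{"type":"array","items":{"type":"number"}},"fingers":{"type":"number"},"grip_force":{"type":"number"}},"required":["dp","yaw"]}

```bash
mkdir -p pics
python3 - <<'E'
from bench import ctrl
import cv2,numpy as np
s=ctrl.get_state()
for k,v in s.items(): print(k,np.round(v,3))
for n in ["side","top","wrist"]:
    p,d=ctrl.get_image(n); cv2.imwrite(f"pics/{n}0.png",p[:,:,::-1]); np.save(f"{n}0.npy",d)
    print(n,{k:np.round(v,4).tolist() for k,v in ctrl.camera_info(n).items()})
E
```

```text
time 0.0
joint_positions [-1.17   0.322 -0.07   1.452  0.023  1.371 -0.057]
qd [-0.001 -0.    -0.001  0.001 -0.001  0.001  0.   ]
joint_torque [-1.0000e-03 -4.9129e+01 -4.0400e-01 -3.1253e+01 -6.4000e-02  4.4000e-02
  0.0000e+00]
position [0.245 0.601 0.221]
tool_rot [ 0.302  1.55  -0.305]
ft_force [-0.022  0.041  0.589]
torque [ 0.043 -0.038  0.021]
grip_width 1.002
side {'fx': 392.9784, 'fy': 392.9784, 'cx': 257.2986, 'cy': 189.7914, 'extrinsics': [[-0.9988, 0.0463, -0.0153, 0.4994], [0.0346, 0.4497, -0.8925, 0.1552], [-0.0344, -0.892, -0.4507, 1.5359], [0.0, 0.0, 0.0, 1.0]]}
top {'fx': 481.0362, 'fy': 481.0362, 'cx': 258.9433, 'cy': 190.0458, 'extrinsics': [[-0.0006, -1.0, -0.0069, -0.1602], [-0.9813, 0.0019, -0.1927, 0.5144], [0.1927, 0.0066, -0.9812, 1.5261], [0.0, 0.0, 0.0, 1.0]]}
wrist {'fx': 285.4812, 'fy': 285.4812, 'cx': 256.4008, 'cy': 189.0511, 'hand_eye': [[-0.0003, -0.298, 0.9546, -0.1627], [1.0, -0.0005, 0.0002, 0.0019], [0.0004, 0.9546, 0.298, -0.0822], [0.0, 0.0, 0.0, 1.0]]}
```

View pics/top0.png

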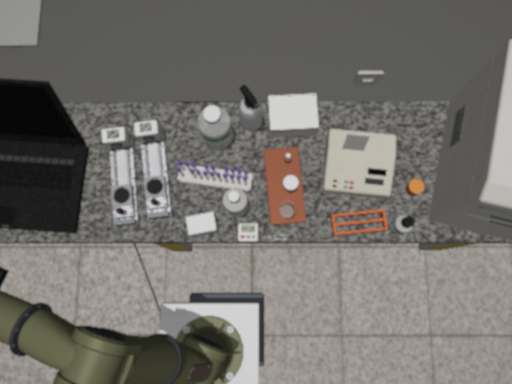

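View pics/side0.png

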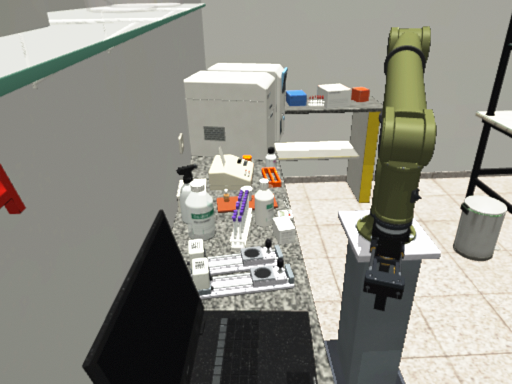

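View pics/wrist0.png

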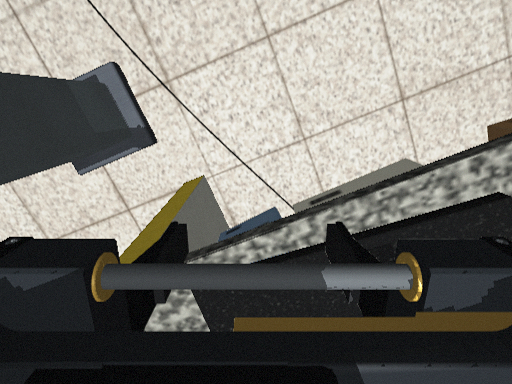

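The top view shows the two shuttles at about (122,180) and (153,175), with the homes and knobs toward the bottom. The tray is at (285,185), with the cup's white lid at (290,183), the vial at (288,156) and the beaker at (287,211). Next I'll measure these.

```bash
cat > h.py <<'E'
from bench import ctrl
import cv2,numpy as np
from scipy.spatial.transform import Rotation as R
def w2p(n,P):
    i=ctrl.camera_info(n);E=np.array(i["extrinsics"]);c=E[:3,:3]@np.array(P)+E[:3,3]
    return c[0]/c[2]*i["fx"]+i["cx"],c[1]/c[2]*i["fy"]+i["cy"]
def ray_z(n,u,v,z,pose=None):
    "intersect pixel ray with plane z"
    i=ctrl.camera_info(n)
    if n=="wrist":
        T=pose@np.array(i["hand_eye"])
    else: T=np.linalg.inv(np.array(i["extrinsics"]))
    d=T[:3,:3]@np.array([(u-i["cx"])/i["fx"],(v-i["cy"])/i["fy"],1]);o=T[:3,3]
    return o+d*(z-o[2])/d[2]
def cloud(n,depth,pose=None):
    i=ctrl.camera_info(n)
    T=pose@np.array(i["hand_eye"]) if n=="wrist" else np.linalg.inv(np.array(i["extrinsics"]))
    v,u=np.mgrid[0:384,0:512]
    c=np.stack([(u-i["cx"])/i["fx"]*depth,(v-i["cy"])/i["fy"]*depth,depth],-1)
    return c@T[:3,:3].T+T[:3,3]
def pose(s=None):
    s=s or ctrl.get_state();T=np.eye(4);T[:3,:3]=R.from_rotvec(s["tool_rot"]).as_matrix();T[:3,3]=s["position"];return T
E
python3 - <<'E'
from h import *
p=cv2.imread("pics/top0.png"); d=np.load("top0.npy"); C=cloud("top",d)
c=p[90:250,80:320]; cv2.imwrite("pics/crop0.png",cv2.resize(c,None,fx=3.3,fy=3.3,interpolation=cv2.INTER_CUBIC))
for l in ["left_knob","left_carriage","left_nest","left_shuttle","specimen_cup","beaker","dropper_vial","tray","tall_bottle","card_box","timer","forceps"]:
    for r in ctrl.cut_out("top",l)[:3]:
        m=r["region"]; q=C[m]; q=q[np.isfinite(q).all(1)]
        print(l,round(r["score"],2),np.round(r["extent"]),np.round(np.median(q,0),3),"zmax",np.round(np.percentile(q[:,2],95),3),"n",m.sum())
E
```

```text
left_knob 0.94 [109. 182. 133. 221.] [0.479 0.285 0.045] zmax 0.084 n 731
left_carriage 0.86 [111. 184. 136. 217.] [0.479 0.287 0.044] zmax 0.082 n 785
left_nest 0.75 [110. 186. 137. 221.] [0.479 0.285 0.045] zmax 0.085 n 716
left_nest 0.49 [132. 118. 170. 219.] [0.597 0.189 0.038] zmax 0.105 n 2482
left_shuttle 0.73 [ 98. 126. 138. 227.] [0.57  0.293 0.038] zmax 0.105 n 2419
specimen_cup 0.75 [282. 175. 298. 194.] [ 0.534 -0.262  0.069] zmax 0.076 n 195
specimen_cup 0.62 [145. 177. 168. 210.] [0.509 0.179 0.044] zmax 0.086 n 678
specimen_cup 0.56 [405. 179. 424. 195.] [ 0.522 -0.668  0.055] zmax 0.062 n 212
beaker 0.72 [187. 211. 217. 236.] [0.4   0.025 0.064] zmax 0.07 n 650
beaker 0.51 [281. 198. 294. 218.] [ 0.453 -0.251  0.021] zmax 0.081 n 245
dropper_vial 0.49 [186. 212. 219. 236.] [0.399 0.025 0.064] zmax 0.07 n 620
dropper_vial 0.18 [144. 177. 169. 209.] [0.509 0.179 0.044] zmax 0.086 n 710
tray 0.94 [261. 148. 305. 223.] [ 0.545 -0.232  0.014] zmax 0.02 n 2098
tall_bottle 0.72 [220. 188. 248. 218.] [ 0.457 -0.088  0.135] zmax 0.192 n 577
card_box 0.85 [186. 210. 216. 239.] [0.4   0.025 0.064] zmax 0.07 n 616
timer 0.72 [235. 223. 257. 240.] [ 0.379 -0.121  0.017] zmax 0.024 n 339
forceps 0.59 [268. 236. 289. 244.] [ 0.362 -0.218  0.006] zmax 0.011 n 54
```

View pics/crop0.png

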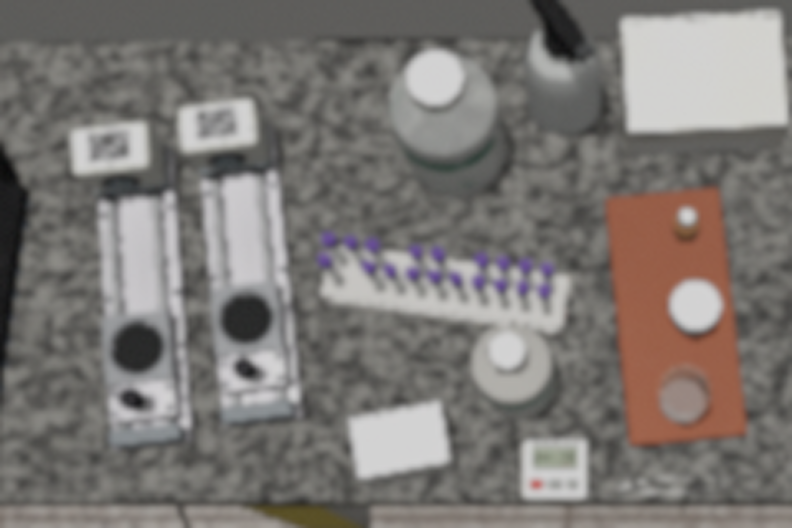

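Run:
```python
from h import *
p=cv2.imread("pics/top0.png")[:,:,::-1]; d=np.load("top0.npy"); C=cloud("top",d); v,u=np.mgrid[0:384,0:512]
g=p.astype(int).sum(2)
for nm,(u0,u1) in dict(left=(98,137),right=(133,172)).items():
    box=(u>=u0)&(u<u1)&(v>100)&(v<235)
    k=box&(C[...,2]>.07)&(C[...,2]<.11)&(v>195); q=C[k]
    print(nm,"knob pts",k.sum(),np.round(q.mean(0),4),np.round(q.min(0),4),np.round(q.max(0),4), "px",u[k].mean(),v[k].mean())
    k=box&(C[...,2]>.097)&(C[...,2]<.12)&(v<160); q=C[k]
    print(" head",k.sum(),np.round(q.mean(0),4),np.round(q.min(0),4),np.round(q.max(0),4))
    r=cv2.minAreaRect(q[:,:2].astype(np.float32)*1000); print(r)
    # base: edges
    k=box&(C[...,2]>.008)&(C[...,2]<.06)&(v>155); q=C[k]
    # centerline by x bins
    xs=[];ys=[]
    for x in np.arange(.40,.66,.01):
        m=(q[:,0]>=x)&(q[:,0]<x+.01)
        if m.sum()>10: yy=q[m][:,1]; xs.append(x+.005); ys.append((yy.min()+yy.max())/2); 
    f=np.polyfit(xs,ys,1); print(" slope",f, np.round(np.std(np.polyval(f,xs)-ys),4), np.round(ys,3))
    # recess
    k=box&(g<130)&(v>165)&(v<206)&(C[...,2]<.06)
    n,l,st,ce=cv2.connectedComponentsWithStats(k.astype(np.uint8))
    for j in range(1,n):
        if st[j,4]>60:
            P=ray_z("top",*ce[j],.045); print(" recess",st[j],ce[j],np.round(P,4))
    # base near end
    print(" base x range", np.round([q[:,0].min(),q[:,0].max()],4))
k=(u>=278)&(u<302)&(v>170)&(v<200)&(C[...,2]>.06)
print("cup",k.sum(),np.round(C[k].mean(0),4),np.round(C[k].min(0),4),np.round(C[k].max(0),4))
k=(u>=275)&(u<302)&(v>145)&(v<170)&(C[...,2]>.04)
print("vial",k.sum(),np.round(C[k].mean(0),4),np.round(C[k].min(0),4),np.round(C[k].max(0),4))
k=(u>=220)&(u<250)&(v>185)&(v<218)&(C[...,2]>.03)
print("bottle",np.round(C[k].min(0),4),np.round(C[k].max(0),4))
k=(u>=184)&(u<219)&(v>208)&(v<240)&(C[...,2]>.03)
print("card",np.round(C[k].min(0),4),np.round(C[k].max(0),4))
k=(u>=172)&(u<256)&(v>150)&(v<185)&(C[...,2]>.03)
print("rack",np.round(C[k].min(0),4),np.round(C[k].max(0),4))
k=(u>=60)&(u<96)&(v>90)&(v<235)&(C[...,2]>.02)
print("laptop",np.round(C[k].min(0),4),np.round(C[k].max(0),4))
print(R.from_rotvec(ctrl.get_state()["tool_rot"]).as_matrix().round(3))
```

```text
left knob pts 45 [0.4397 0.2833 0.0874] [0.4309 0.2749 0.0721] [0.4494 0.2962 0.0986] px 118.93333333333334 211.0222222222222
 head 362 [0.6875 0.3054 0.104 ] [0.6598 0.2364 0.0971] [0.7263 0.3528 0.1122]
((690.6766357421875, 292.2463684082031), (51.903533935546875, 119.66417694091797), 11.034209251403809)
 slope [0.03921866 0.28133959] 0.0073 [0.305 0.307 0.296 0.281 0.305 0.301 0.295 0.293 0.288 0.305 0.314 0.304
 0.293 0.303 0.317 0.304 0.299 0.3   0.304 0.303 0.305 0.303 0.305 0.302
 0.316]
 recess [116 190  12  11 101] [121.36633663 194.98019802] [0.4994 0.2911 0.045 ]
 base x range [0.3748 0.6418]
right knob pts 44 [0.4697 0.1754 0.089 ] [0.4602 0.1663 0.0745] [0.4816 0.1862 0.0997] px 153.1590909090909 201.5681818181818
 head 316 [0.7082 0.2077 0.104 ] [0.6823 0.1693 0.0974] [0.735  0.2458 0.113 ]
((709.5830078125, 208.52154541015625), (48.32951354980469, 76.60746002197266), 7.735557556152344)
 slope [0.05457186 0.17581907] 0.0056 [0.22  0.203 0.194 0.195 0.196 0.198 0.198 0.199 0.201 0.198 0.203 0.204
 0.202 0.201 0.206 0.207 0.209 0.209 0.21  0.212 0.213 0.209 0.214]
 recess [149 181  12  11 100] [154.38 185.99] [0.5293 0.1837 0.045 ]
 base x range [0.3747 0.6413]
cup 179 [ 0.5254 -0.2585  0.1118] [ 0.2105 -0.2848  0.06  ] [ 0.5583 -0.1713  1.5955]
vial 49 [ 0.5884 -0.2471  0.1836] [ 0.2105 -0.2644  0.0406] [ 0.6308 -0.1713  1.5955]
bottle [ 0.2105 -0.1713  0.0303] [ 0.5308 -0.0452  1.5955]
card [ 0.2105 -0.1713  0.0305] [0.4402 0.0775 1.5955]
rack [ 0.2105 -0.1713  0.0308] [0.5998 0.111  1.5955]
laptop [ 0.2105 -0.1713  0.02  ] [0.8452 0.5297 1.5955]
[[ 0.     0.377  0.926]
 [ 0.     0.926 -0.377]
 [-1.     0.     0.   ]]
```

Run:
```python
from h import *
d=np.load("top0.npy"); C=cloud("top",d); C[d==0]=np.nan; v,u=np.mgrid[0:384,0:512]
def rng(n,k):
    q=C[k]; print(n,k.sum(),np.round(np.percentile(q,2,0),3),np.round(np.percentile(q,98,0),3),np.round(np.median(q,0),4))
rng("cup",(u>=278)&(u<302)&(v>170)&(v<200)&(C[...,2]>.06))
rng("vial",(u>=275)&(u<302)&(v>145)&(v<170)&(C[...,2]>.04))
rng("bottle",(u>=220)&(u<250)&(v>185)&(v<218)&(C[...,2]>.03))
rng("rack",(u>=172)&(u<256)&(v>150)&(v<187)&(C[...,2]>.03))
rng("card",(u>=184)&(u<219)&(v>208)&(v<240)&(C[...,2]>.03))
rng("tray",(u>=255)&(u<312)&(v>140)&(v<230)&(C[...,2]>.008)&(C[...,2]<.02))
for vv in range(80,235,15):
    print(vv,[ (uu,*np.round(C[vv,uu],2)) for uu in (5,30,50,65,80)])
```

```text
cup 174 [ 0.513 -0.283  0.061] [ 0.557 -0.239  0.077] [ 0.5343 -0.2616  0.0692]
vial 45 [ 0.614 -0.264  0.041] [ 0.631 -0.244  0.075] [ 0.6213 -0.2532  0.0584]
bottle 610 [ 0.432 -0.122  0.037] [ 0.529 -0.05   0.193] [ 0.4605 -0.089   0.1334]
rack 1277 [ 0.53  -0.125  0.038] [0.59  0.098 0.14 ] [ 0.5551 -0.0122  0.0612]
card 586 [ 0.368 -0.017  0.037] [0.435 0.072 0.072] [0.4006 0.0271 0.0647]
tray 2135 [ 0.41  -0.307  0.009] [ 0.662 -0.178  0.019] [ 0.5307 -0.2373  0.0139]
80 [(5, np.float64(0.76), np.float64(0.53), np.float64(0.36)), (30, np.float64(0.84), np.float64(0.56), np.float64(0.18)), (50, np.float64(0.84), np.float64(0.5), np.float64(0.18)), (65, np.float64(0.84), np.float64(0.45), np.float64(0.18)), (80, np.float64(0.84), np.float64(0.4), np.float64(0.19))]
95 [(5, np.float64(0.75), np.float64(0.57), np.float64(0.3)), (30, np.float64(0.74), np.float64(0.49), np.float64(0.31)), (50, np.float64(0.74), np.float64(0.43), np.float64(0.31)), (65, np.float64(0.84), np.float64(0.5), np.float64(0.06)), (80, np.float64(0.84), np.float64(0.45), np.float64(0.06))]
110 [(5, np.float64
[... 2006 characters left out ...]
float64(0.48), np.float64(0.02)), (80, np.float64(0.49), np.float64(0.43), np.float64(0.02))]
215 [(5, np.float64(0.44), np.float64(0.68), np.float64(0.03)), (30, np.float64(0.44), np.float64(0.59), np.float64(0.03)), (50, np.float64(0.44), np.float64(0.53), np.float64(0.03)), (65, np.float64(0.44), np.float64(0.48), np.float64(0.03)), (80, np.float64(0.44), np.float64(0.44), np.float64(0.0))]
230 [(5, np.float64(0.39), np.float64(0.69), np.float64(0.0)), (30, np.float64(0.39), np.float64(0.59), np.float64(0.03)), (50, np.float64(0.39), np.float64(0.52), np.float64(0.03)), (65, np.float64(0.39), np.float64(0.48), np.float64(0.03)), (80, np.float64(0.39), np.float64(0.44), np.float64(-0.01))]
```

Call:
{"op": "servo_tool", "data": {
  "dp": [
    [0, -0.74, 0.98],
    [0, -0.74, 0.98],
    [0, -0.74, 0.98],
    [0, -0.74, 0.98],
    [0, -0.74, 0.98]
  ],
  "yaw": [0, 0, 0, 0, 0],
  "fingers": 0.6,
  "grip_force": 30
}}

```text
time: 1.25
position: [0.3243, 0.469, 0.2227]
tool_rot: [0.304, 1.549, -0.303]
ft_force: [0.5, 0.0, 0.4]
grip_width: 0.649
```

Call:
{"op": "servo_tool", "data": {
  "dp": [
    [0, -0.74, 0.98],
    [0, -0.74, 0.98],
    [0, -0.74, 0.98],
    [0, -0.74, 0.98],
    [0, -0.74, 0.98]
  ],
  "yaw": [0, 0, 0, 0, 0]
}}

```text
time: 1.75
position: [0.4029, 0.3371, 0.2228]
tool_rot: [0.304, 1.549, -0.303]
ft_force: [-0.3, 0.8, 0.6]
grip_width: 0.599
```

Call:
{"op": "servo_tool", "data": {
  "dp": [
    [0, 0, 0],
    [0, 0, 0],
    [0, 0, 0],
    [0, 0, 0],
    [0, 0, 0]
  ],
  "yaw": [-1, -1, -1, -1, -0.97]
}}

```text
time: 2.25
position: [0.4023, 0.3382, 0.2228]
tool_rot: [-0.108, 1.568, 0.109]
ft_force: [0.2, 0.8, 0.5]
grip_width: 0.6
```

Call:
{"op": "servo_tool", "data": {
  "dp": [
    [0, -0.6, 0.3],
    [0, -0.6, 0.3],
    [0, -0.6, 0.3],
    [0, -0.6, 0.3],
    [0, 0, 0]
  ],
  "yaw": [0, 0, 0, 0, 0]
}}

```text
time: 2.75
position: [0.4416, 0.2804, 0.2228]
tool_rot: [-0.102, 1.567, 0.101]
ft_force: [0.7, -0.6, -0.2]
grip_width: 0.598
```

Run:
```python
from h import *
T=pose(); np.save("T1.npy",T); print(T.round(4))
p,d=ctrl.get_image("wrist"); cv2.imwrite("pics/wrist1.png",p[:,:,::-1]); np.save("wrist1.npy",d)
```

```text
[[ 1.100e-03 -1.290e-01  9.916e-01  4.416e-01]
 [-6.000e-04  9.916e-01  1.290e-01  2.804e-01]
 [-1.000e+00 -8.000e-04  1.000e-03  2.228e-01]
 [ 0.000e+00  0.000e+00  0.000e+00  1.000e+00]]
```

View pics/wrist1.png

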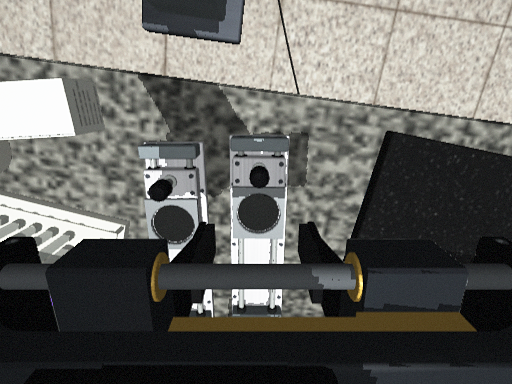

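Run:
```python
from h import *
T=np.load("T1.npy"); p=cv2.imread("pics/wrist1.png"); d=np.load("wrist1.npy"); C=cloud("wrist",d,T); C[d==0]=np.nan
v,u=np.mgrid[0:384,0:512]; g=p.astype(int).sum(2)
for nm,(u0,u1) in dict(left=(228,290),right=(140,205)).items():
    b=(u>=u0)&(u<u1)&(v>130)&(v<240)
    k=b&(C[...,2]>.086)&(C[...,2]<.099)&(v<205); q=C[k]
    print(nm,"knobtop",k.sum(),np.round((np.percentile(q,3,0)+np.percentile(q,97,0))/2,4),np.round(np.median(q,0),4),np.round(np.percentile(q,[3,97],0),3).tolist())
    k=b&(C[...,2]<.06)&(g<330)&(v>193)
    n,l,st,ce=cv2.connectedComponentsWithStats(k.astype(np.uint8)); j=1+np.argmax(st[1:,4])
    print(" recess",st[j],ce[j],np.round(ray_z("wrist",*ce[j],.044,T),4))
    # direction: base edges
    k=b&(C[...,2]>.006)&(v<163); q=C[k]; 
    k2=b&(C[...,2]>.04)&(C[...,2]<.055); q=C[k2]
    r=cv2.minAreaRect((q[:,:2]*1000).astype(np.float32)); print(" carriage",np.round(np.percentile(q,[1,99],0),3).tolist(),r)
```

```text
left knobtop 302 [0.4406 0.2847 0.0908] [0.44   0.2847 0.0923] [[0.432, 0.276, 0.088], [0.449, 0.294, 0.094]]
 recess [ 233  194   51   39 1397] [258.38439513 211.65282749] [0.4967 0.2917 0.044 ]
 carriage [[0.403, 0.251, 0.041], [0.532, 0.324, 0.05]] ((468.3081970214844, 288.6127624511719), (130.5364990234375, 68.65147399902344), 6.702460765838623)
right knobtop 292 [0.4699 0.1775 0.0904] [0.4691 0.1783 0.0922] [[0.461, 0.169, 0.087], [0.479, 0.186, 0.094]]
 recess [ 151  205   44   35 1189] [172.627418   223.06391926] [0.5269 0.183  0.044 ]
 carriage [[0.426, 0.143, 0.041], [0.549, 0.214, 0.05]] ((488.76287841796875, 179.82559204101562), (124.61109161376953, 68.39105987548828), 7.348691463470459)
```

Call:
{"op": "servo_tool", "data": {
  "dp": [
    [1, 0.18, -0.03],
    [1, 0, 0],
    [1, 0, 0],
    [1, 0, 0],
    [1, 0, 0]
  ],
  "yaw": [0, 0, 0, 0, 0]
}}

```text
time: 3.3
position: [0.4378, 0.2887, 0.0967]
tool_rot: [-0.106, 1.568, 0.107]
ft_force: [0.6, 0.2, -1.4]
grip_width: 0.602
```

Call:
{"op": "servo_tool", "data": {
  "dp": [
    [0.7, 0, 0],
    [0.5, 0, 0],
    [0.26, 0, 0],
    [0, 0, 0],
    [0, 0, 0]
  ],
  "yaw": [0, 0, 0, 0, 0]
}}

```text
time: 3.8
position: [0.4392, 0.2877, 0.0619]
tool_rot: [-0.104, 1.567, 0.106]
ft_force: [0.4, 0.0, 0.5]
grip_width: 0.602
```

Call:
{"op": "servo_tool", "data": {
  "dp": [
    [0, -0.11, 0.03],
    [0, 0, 0],
    [0, 0, 0],
    [0, 0, 0],
    [0, 0, 0]
  ],
  "yaw": [0, 0, 0, 0, 0],
  "fingers": 0,
  "grip_force": 30
}}

```text
time: 4.3
position: [0.4402, 0.283, 0.0612]
tool_rot: [-0.107, 1.568, 0.103]
ft_force: [-0.9, 0.9, 3.8]
grip_width: 0.233
```

Call:
{"op": "servo_tool", "data": {
  "dp": [
    [0, 0, 0],
    [0, 0, 0],
    [0, 0, 0],
    [0, 0, 0],
    [0, 0, 0]
  ],
  "yaw": [0, 0, 0, 0, 0]
}}

```text
time: 4.8
position: [0.4402, 0.2831, 0.0612]
tool_rot: [-0.106, 1.568, 0.103]
ft_force: [0.5, -5.4, 4.5]
grip_width: 0.237
```

Call:
{"op": "servo_tool", "data": {
  "dp": [
    [0, -0.03, 0.12],
    [0, 0, 0.12],
    [0, 0, 0.12],
    [0, 0, 0.12],
    [0, 0, 0.12]
  ],
  "yaw": [0, 0, 0, 0, 0]
}}

```text
time: 5.3
position: [0.4553, 0.2849, 0.0612]
tool_rot: [-0.105, 1.568, 0.104]
ft_force: [-0.8, -5.9, 5.1]
grip_width: 0.242
```

Call:
{"op": "servo_tool", "data": {
  "dp": [
    [0, 0, 0.12],
    [0, 0, 0.12],
    [0, 0, 0.12],
    [0, 0, 0.12],
    [0, 0, 0.12]
  ],
  "yaw": [0, 0, 0, 0, 0]
}}

```text
time: 5.8
position: [0.4703, 0.2866, 0.0612]
tool_rot: [-0.106, 1.568, 0.103]
ft_force: [-0.6, -5.2, 5.6]
grip_width: 0.237
```

Call:
{"op": "servo_tool", "data": {
  "dp": [
    [0, 0, 0.12],
    [0, 0, 0.12],
    [0, 0, 0.12],
    [0, 0, 0.12],
    [0, 0, 0.12]
  ],
  "yaw": [0, 0, 0, 0, 0]
}}

```text
time: 6.3
position: [0.4853, 0.2883, 0.0612]
tool_rot: [-0.106, 1.568, 0.103]
ft_force: [-0.9, -6.3, 4.7]
grip_width: 0.242
```

Call:
{"op": "servo_tool", "data": {
  "dp": [
    [0, 0, 0.12],
    [0, 0, 0.12],
    [0, 0, 0.12],
    [0, 0, 0.12],
    [0, 0, 0.12]
  ],
  "yaw": [0, 0, 0, 0, 0]
}}

```text
time: 6.8
position: [0.5003, 0.2901, 0.0612]
tool_rot: [-0.106, 1.568, 0.102]
ft_force: [-0.7, -6.4, 4.7]
grip_width: 0.238
```

Call:
{"op": "servo_tool", "data": {
  "dp": [
    [0, 0, 0.12],
    [0, 0, 0.12],
    [0, 0, 0.12],
    [0, 0, 0.12],
    [0, 0, 0.12]
  ],
  "yaw": [0, 0, 0, 0, 0]
}}

```text
time: 7.3
position: [0.5152, 0.2918, 0.0612]
tool_rot: [-0.106, 1.568, 0.102]
ft_force: [-0.5, -7.1, 4.8]
grip_width: 0.236
```

Call:
{"op": "servo_tool", "data": {
  "dp": [
    [0, 0, 0.12],
    [0, 0, 0.12],
    [0, 0, 0.12],
    [0, 0, 0.12],
    [0, 0, 0.12]
  ],
  "yaw": [0, 0, 0, 0, 0]
}}

```text
time: 7.8
position: [0.5302, 0.2935, 0.0612]
tool_rot: [-0.106, 1.568, 0.102]
ft_force: [-0.6, -7.2, 4.7]
grip_width: 0.24
```

Call:
{"op": "servo_tool", "data": {
  "dp": [
    [0, 0, 0.12],
    [0, 0, 0.12],
    [0, 0, 0.12],
    [0, 0, 0.12],
    [0, 0, 0.12]
  ],
  "yaw": [0, 0, 0, 0, 0]
}}

```text
time: 8.3
position: [0.5452, 0.2953, 0.0613]
tool_rot: [-0.106, 1.568, 0.101]
ft_force: [-0.9, -6.6, 5.3]
grip_width: 0.238
```

Call:
{"op": "servo_tool", "data": {
  "dp": [
    [0, 0, 0.06],
    [0, 0, 0.06],
    [0, 0, 0.06],
    [0, 0, 0.06],
    [0, 0, 0.06]
  ],
  "yaw": [0, 0, 0, 0, 0]
}}

```text
time: 8.8
position: [0.5527, 0.2961, 0.0613]
tool_rot: [-0.106, 1.568, 0.101]
ft_force: [-0.9, -7.6, 5.4]
grip_width: 0.239
```

Call:
{"op": "servo_tool", "data": {
  "dp": [
    [0, 0, 0.06],
    [0, 0, 0.06],
    [0, 0, 0.06],
    [0, 0, 0.06],
    [0, 0, 0.06]
  ],
  "yaw": [0, 0, 0, 0, 0]
}}

```text
time: 9.3
position: [0.5601, 0.297, 0.0612]
tool_rot: [-0.106, 1.568, 0.101]
ft_force: [-1.1, -7.6, 5.1]
grip_width: 0.24
```

Call:
{"op": "servo_tool", "data": {
  "dp": [
    [0, 0, 0.04],
    [0, 0, 0.04],
    [0, 0, 0.04],
    [0, 0, 0.04],
    [0, 0, 0.04]
  ],
  "yaw": [0, 0, 0, 0, 0]
}}

```text
time: 9.8
position: [0.5613, 0.2971, 0.0612]
tool_rot: [-0.108, 1.576, 0.1]
ft_force: [-11.1, -11.4, 13.7]
grip_width: 0.24
```

Reached the out stop, with the x force stepping to -11 N. Now I'll go back home.

Call:
{"op": "servo_tool", "data": {
  "dp": [
    [0, 0, -0.16],
    [0, 0, -0.12],
    [0, 0, -0.12],
    [0, 0, -0.12],
    [0, 0, -0.12]
  ],
  "yaw": [0, 0, 0, 0, 0]
}}

```text
time: 10.3
position: [0.55, 0.2958, 0.0612]
tool_rot: [-0.105, 1.566, 0.101]
ft_force: [2.3, -6.1, 3.2]
grip_width: 0.238
```

Call:
{"op": "servo_tool", "data": {
  "dp": [
    [0, 0, -0.12],
    [0, 0, -0.12],
    [0, 0, -0.12],
    [0, 0, -0.12],
    [0, 0, -0.12]
  ],
  "yaw": [0, 0, 0, 0, 0]
}}

```text
time: 10.8
position: [0.535, 0.2941, 0.0612]
tool_rot: [-0.105, 1.566, 0.102]
ft_force: [1.4, -5.6, 3.9]
grip_width: 0.24
```

Call:
{"op": "servo_tool", "data": {
  "dp": [
    [0, 0, -0.12],
    [0, 0, -0.12],
    [0, 0, -0.12],
    [0, 0, -0.12],
    [0, 0, -0.12]
  ],
  "yaw": [0, 0, 0, 0, 0]
}}

```text
time: 11.3
position: [0.5201, 0.2924, 0.0613]
tool_rot: [-0.105, 1.566, 0.102]
ft_force: [1.7, -5.9, 1.4]
grip_width: 0.236
```

Call:
{"op": "servo_tool", "data": {
  "dp": [
    [0, 0, -0.12],
    [0, 0, -0.12],
    [0, 0, -0.12],
    [0, 0, -0.12],
    [0, 0, -0.12]
  ],
  "yaw": [0, 0, 0, 0, 0]
}}

```text
time: 11.8
position: [0.5051, 0.2907, 0.0613]
tool_rot: [-0.105, 1.566, 0.103]
ft_force: [2.6, -5.5, 2.9]
grip_width: 0.237
```

Call:
{"op": "servo_tool", "data": {
  "dp": [
    [0, 0, -0.12],
    [0, 0, -0.12],
    [0, 0, -0.12],
    [0, 0, -0.12],
    [0, 0, -0.12]
  ],
  "yaw": [0, 0, 0, 0, 0]
}}

```text
time: 12.3
position: [0.4901, 0.2889, 0.0612]
tool_rot: [-0.105, 1.566, 0.103]
ft_force: [1.5, -5.6, 2.5]
grip_width: 0.243
```

Call:
{"op": "servo_tool", "data": {
  "dp": [
    [0, 0, -0.12],
    [0, 0, -0.12],
    [0, 0, -0.12],
    [0, 0, -0.12],
    [0, 0, -0.12]
  ],
  "yaw": [0, 0, 0, 0, 0]
}}

```text
time: 12.8
position: [0.4751, 0.2871, 0.0612]
tool_rot: [-0.105, 1.566, 0.103]
ft_force: [1.6, -4.4, 1.9]
grip_width: 0.237
```

Call:
{"op": "servo_tool", "data": {
  "dp": [
    [0, 0, -0.12],
    [0, 0, -0.12],
    [0, 0, -0.12],
    [0, 0, -0.12],
    [0, 0, -0.12]
  ],
  "yaw": [0, 0, 0, 0, 0]
}}

```text
time: 13.3
position: [0.4601, 0.2854, 0.0612]
tool_rot: [-0.105, 1.566, 0.104]
ft_force: [2.4, -4.9, 3.2]
grip_width: 0.239
```

Call:
{"op": "servo_tool", "data": {
  "dp": [
    [0, 0, -0.12],
    [0, 0, -0.12],
    [0, 0, -0.12],
    [0, 0, -0.12],
    [0, 0, -0.12]
  ],
  "yaw": [0, 0, 0, 0, 0]
}}

```text
time: 13.8
position: [0.445, 0.2836, 0.0612]
tool_rot: [-0.105, 1.567, 0.104]
ft_force: [2.3, -3.8, 2.9]
grip_width: 0.238
```

Left is smooth. Home should be at x≈0.432.

Call:
{"op": "servo_tool", "data": {
  "dp": [
    [0, 0, -0.1],
    [0, 0, -0.1],
    [0, 0, -0.1],
    [0, 0, -0.08],
    [0, 0, -0.06]
  ],
  "yaw": [0, 0, 0, 0, 0]
}}

```text
time: 14.3
position: [0.4338, 0.2824, 0.0612]
tool_rot: [-0.105, 1.567, 0.104]
ft_force: [0.9, -4.6, 3.3]
grip_width: 0.239
```

Call:
{"op": "servo_tool", "data": {
  "dp": [
    [0, 0, -0.04],
    [0, 0, -0.04],
    [0, 0, -0.04],
    [0, 0, -0.04],
    [0, 0, -0.04]
  ],
  "yaw": [0, 0, 0, 0, 0]
}}

```text
time: 14.8
position: [0.4321, 0.2822, 0.0613]
tool_rot: [-0.103, 1.56, 0.105]
ft_force: [11.1, -1.6, -7.6]
grip_width: 0.238
```

Call:
{"op": "servo_tool", "data": {
  "dp": [
    [0, 0, 0.12],
    [0, 0, 0],
    [0, 0, 0],
    [0, 0, 0],
    [0, 0, 0]
  ],
  "yaw": [0, 0, 0, 0, 0],
  "fingers": 0.6
}}

```text
time: 15.3
position: [0.4306, 0.2831, 0.061]
tool_rot: [-0.105, 1.568, 0.106]
ft_force: [0.3, 0.0, 0.2]
grip_width: 0.566
```

Call:
{"op": "servo_tool", "data": {
  "dp": [
    [-0.8, 0, 0],
    [-1, 0, 0],
    [-1, 0, 0],
    [0, -1, 0.2],
    [0, -1, 0.2]
  ],
  "yaw": [0, 0, 0, 0, 0]
}}

```text
time: 15.8
position: [0.4479, 0.2351, 0.1322]
tool_rot: [-0.106, 1.566, 0.108]
ft_force: [0.1, -0.7, 0.1]
grip_width: 0.601
```

Call:
{"op": "servo_tool", "data": {
  "dp": [
    [0, -1, 0.3],
    [0, -1, 0.26],
    [0, -0.2, 0],
    [0, 0, 0],
    [0, 0, 0]
  ],
  "yaw": [0, 0, 0, 0, 0]
}}

```text
time: 16.3
position: [0.4682, 0.1832, 0.131]
tool_rot: [-0.105, 1.568, 0.107]
ft_force: [0.1, -0.1, -0.4]
grip_width: 0.598
```

Run:
```python
from h import *
T=pose(); np.save("T2.npy",T); print(T.round(4))
p,d=ctrl.get_image("wrist"); cv2.imwrite("pics/wrist2.png",p[:,:,::-1]); np.save("wrist2.npy",d)
C=cloud("wrist",d,T); C[d==0]=np.nan
v,u=np.mgrid[0:384,0:512]
b=(u>150)&(u<480)&(C[...,0]<.5)&(C[...,2]>.086)&(C[...,2]<.097)
n,l,st,ce=cv2.connectedComponentsWithStats(b.astype(np.uint8))
for j in range(1,n):
    if st[j,4]>80: q=C[l==j]; print(st[j],np.round(np.median(q,0),4),np.round((np.percentile(q,3,0)+np.percentile(q,97,0))/2,4))
```

```text
[[-3.000e-04 -1.348e-01  9.909e-01  4.682e-01]
 [ 9.000e-04  9.909e-01  1.348e-01  1.832e-01]
 [-1.000e+00  9.000e-04 -2.000e-04  1.310e-01]
 [ 0.000e+00  0.000e+00  0.000e+00  1.000e+00]]
[378 170  30  28 649] [0.4322 0.2811 0.0922] [0.4328 0.2823 0.0904]
[232 199  28  27 570] [0.4689 0.1765 0.0923] [0.4699 0.1765 0.0905]
```

View pics/wrist2.png

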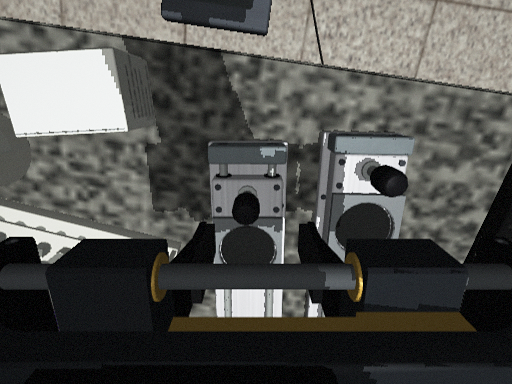

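The right knob is at pixel (246,208), about (0.4695, 0.1765). Descending on it.

Call:
{"op": "servo_tool", "data": {
  "dp": [
    [0, -0.27, 0.02],
    [1, 0, 0],
    [1, 0, 0],
    [0.5, 0, 0],
    [0.28, 0, 0]
  ],
  "yaw": [0, 0, 0, 0, 0]
}}

```text
time: 16.85
position: [0.4694, 0.175, 0.0604]
tool_rot: [-0.106, 1.57, 0.105]
ft_force: [-0.5, -0.9, -0.7]
grip_width: 0.602
```

Call:
{"op": "servo_tool", "data": {
  "dp": [
    [0, 0, 0],
    [0, 0, 0],
    [0, 0, 0],
    [0, 0, 0],
    [0, 0, 0]
  ],
  "yaw": [0, 0, 0, 0, 0]
}}

```text
time: 17.35
position: [0.4706, 0.1753, 0.0621]
tool_rot: [-0.105, 1.567, 0.105]
ft_force: [-0.4, -0.1, 0.2]
grip_width: 0.6
```

Call:
{"op": "servo_tool", "data": {
  "dp": [
    [0, 0.04, -0.04],
    [0, 0, 0],
    [0, 0, 0],
    [0, 0, 0],
    [0, 0, 0]
  ],
  "yaw": [0, 0, 0, 0, 0],
  "fingers": 0
}}

```text
time: 17.85
position: [0.4693, 0.1746, 0.0615]
tool_rot: [-0.106, 1.568, 0.103]
ft_force: [-1.6, 1.2, 1.1]
grip_width: 0.241
```

Call:
{"op": "servo_tool", "data": {
  "dp": [
    [0, 0, 0],
    [0, 0, 0],
    [0, 0, 0],
    [0, 0, 0.06],
    [0, 0, 0.12]
  ],
  "yaw": [0, 0, 0, 0, 0]
}}

```text
time: 18.35
position: [0.4733, 0.1753, 0.0615]
tool_rot: [-0.106, 1.569, 0.103]
ft_force: [-0.1, -5.4, 2.5]
grip_width: 0.241
```

Call:
{"op": "servo_tool", "data": {
  "dp": [
    [0, 0, 0.12],
    [0, 0, 0.12],
    [0, 0, 0.12],
    [0, 0, 0.12],
    [0, 0, 0.12]
  ],
  "yaw": [0, 0, 0, 0, 0]
}}

```text
time: 18.85
position: [0.4884, 0.1773, 0.0615]
tool_rot: [-0.106, 1.569, 0.103]
ft_force: [-0.7, -5.5, 2.4]
grip_width: 0.236
```

Call:
{"op": "servo_tool", "data": {
  "dp": [
    [0, 0, 0.12],
    [0, 0, 0.12],
    [0, 0, 0.12],
    [0, 0, 0.12],
    [0, 0, 0.12]
  ],
  "yaw": [0, 0, 0, 0, 0]
}}

```text
time: 19.35
position: [0.5033, 0.1792, 0.0615]
tool_rot: [-0.106, 1.569, 0.103]
ft_force: [-0.7, -5.5, 2.5]
grip_width: 0.245
```

Call:
{"op": "servo_tool", "data": {
  "dp": [
    [0, 0, 0.12],
    [0, 0, 0.12],
    [0, 0, 0.12],
    [0, 0, 0.12],
    [0, 0, 0.12]
  ],
  "yaw": [0, 0, 0, 0, 0]
}}

```text
time: 19.85
position: [0.5181, 0.1812, 0.0615]
tool_rot: [-0.105, 1.569, 0.103]
ft_force: [-0.7, -5.0, 3.2]
grip_width: 0.241
```

Call:
{"op": "servo_tool", "data": {
  "dp": [
    [0, 0, 0.12],
    [0, 0, 0.12],
    [0, 0, 0.12],
    [0, 0, 0.12],
    [0, 0, 0.12]
  ],
  "yaw": [0, 0, 0, 0, 0]
}}

```text
time: 20.35
position: [0.5316, 0.183, 0.0615]
tool_rot: [-0.106, 1.572, 0.103]
ft_force: [-3.9, -7.0, 4.5]
grip_width: 0.239
```

Call:
{"op": "servo_tool", "data": {
  "dp": [
    [0, 0, 0.12],
    [0, 0, 0.12],
    [0, 0, 0.12],
    [0, 0, 0.12],
    [0, 0, 0.12]
  ],
  "yaw": [0, 0, 0, 0, 0]
}}

```text
time: 20.85
position: [0.548, 0.1851, 0.0615]
tool_rot: [-0.105, 1.569, 0.103]
ft_force: [-0.8, -6.2, 3.3]
grip_width: 0.235
```

Call:
{"op": "servo_tool", "data": {
  "dp": [
    [0, 0, 0.12],
    [0, 0, 0.12],
    [0, 0, 0.12],
    [0, 0, 0.12],
    [0, 0, 0.12]
  ],
  "yaw": [0, 0, 0, 0, 0]
}}

```text
time: 21.35
position: [0.5629, 0.1872, 0.0616]
tool_rot: [-0.105, 1.569, 0.103]
ft_force: [-0.5, -5.8, 2.2]
grip_width: 0.239
```

Call:
{"op": "servo_tool", "data": {
  "dp": [
    [0, 0, 0.08],
    [0, 0, 0.08],
    [0, 0, 0.08],
    [0, 0, 0.06],
    [0, 0, 0.06]
  ],
  "yaw": [0, 0, 0, 0, 0]
}}

```text
time: 21.85
position: [0.5718, 0.1883, 0.0615]
tool_rot: [-0.105, 1.569, 0.103]
ft_force: [-0.1, -6.1, 2.8]
grip_width: 0.238
```

Call:
{"op": "servo_tool", "data": {
  "dp": [
    [0, 0, 0.06],
    [0, 0, 0.06],
    [0, 0, 0.06],
    [0, 0, 0.06],
    [0, 0, 0.06]
  ],
  "yaw": [0, 0, 0, 0, 0]
}}

```text
time: 22.35
position: [0.5792, 0.1893, 0.0616]
tool_rot: [-0.105, 1.569, 0.103]
ft_force: [-1.5, -4.8, 2.3]
grip_width: 0.24
```

Call:
{"op": "servo_tool", "data": {
  "dp": [
    [0, 0, 0.06],
    [0, 0, 0.06],
    [0, 0, 0.06],
    [0, 0, 0.04],
    [0, 0, 0.04]
  ],
  "yaw": [0, 0, 0, 0, 0]
}}

```text
time: 22.85
position: [0.5837, 0.1899, 0.0615]
tool_rot: [-0.106, 1.573, 0.103]
ft_force: [-7.5, -7.1, 8.6]
grip_width: 0.24
```

Call:
{"op": "servo_tool", "data": {
  "dp": [
    [0, 0, 0.04],
    [0, 0, 0.04],
    [0, 0, 0],
    [0, 0, 0],
    [0, 0, 0]
  ],
  "yaw": [0, 0, 0, 0, 0]
}}

```text
time: 23.35
position: [0.5837, 0.1899, 0.0615]
tool_rot: [-0.106, 1.577, 0.103]
ft_force: [-11.2, -7.5, 10.8]
grip_width: 0.239
```

Out stop at x=0.5837. I'll go back home with finer sampling around 0.545–0.52.

Call:
{"op": "servo_tool", "data": {
  "dp": [
    [0, 0, -0.16],
    [0, 0, -0.12],
    [0, 0, -0.12],
    [0, 0, -0.12],
    [0, 0, -0.12]
  ],
  "yaw": [0, 0, 0, 0, 0]
}}

```text
time: 23.85
position: [0.5726, 0.1885, 0.0616]
tool_rot: [-0.105, 1.567, 0.103]
ft_force: [1.8, -4.4, 0.5]
grip_width: 0.238
```

Call:
{"op": "servo_tool", "data": {
  "dp": [
    [0, 0, -0.12],
    [0, 0, -0.12],
    [0, 0, -0.12],
    [0, 0, -0.12],
    [0, 0, -0.12]
  ],
  "yaw": [0, 0, 0, 0, 0]
}}

```text
time: 24.35
position: [0.5577, 0.1865, 0.0616]
tool_rot: [-0.105, 1.567, 0.103]
ft_force: [1.8, -4.8, -0.0]
grip_width: 0.239
```

Call:
{"op": "servo_tool", "data": {
  "dp": [
    [0, 0, -0.1],
    [0, 0, -0.1],
    [0, 0, -0.08],
    [0, 0, -0.08],
    [0, 0, -0.08]
  ],
  "yaw": [0, 0, 0, 0, 0]
}}

```text
time: 24.85
position: [0.5468, 0.185, 0.0616]
tool_rot: [-0.105, 1.567, 0.103]
ft_force: [1.2, -5.0, 0.3]
grip_width: 0.237
```

Call:
{"op": "servo_tool", "data": {
  "dp": [
    [0, 0, -0.06],
    [0, 0, -0.06],
    [0, 0, -0.06],
    [0, 0, -0.06],
    [0, 0, -0.06]
  ],
  "yaw": [0, 0, 0, 0, 0]
}}

```text
time: 25.35
position: [0.5409, 0.1842, 0.0616]
tool_rot: [-0.105, 1.563, 0.103]
ft_force: [7.1, -3.0, -6.0]
grip_width: 0.239
```

Call:
{"op": "servo_tool", "data": {
  "dp": [
    [0, 0, -0.06],
    [0, 0, -0.06],
    [0, 0, -0.06],
    [0, 0, -0.06],
    [0, 0, -0.06]
  ],
  "yaw": [0, 0, 0, 0, 0]
}}

```text
time: 25.85
position: [0.5334, 0.1832, 0.0616]
tool_rot: [-0.105, 1.564, 0.103]
ft_force: [5.9, -4.8, -2.8]
grip_width: 0.238
```

Call:
{"op": "servo_tool", "data": {
  "dp": [
    [0, 0, -0.08],
    [0, 0, -0.08],
    [0, 0, -0.08],
    [0, 0, -0.08],
    [0, 0, -0.08]
  ],
  "yaw": [0, 0, 0, 0, 0]
}}

```text
time: 26.35
position: [0.5215, 0.1817, 0.0615]
tool_rot: [-0.105, 1.568, 0.103]
ft_force: [2.2, -5.9, 0.2]
grip_width: 0.24
```

The right shuttle has the tight spot, at x≈0.53–0.545 both ways. Carrying on to its home stop, expected at x≈0.455.

Call:
{"op": "servo_tool", "data": {
  "dp": [
    [0, 0, -0.14],
    [0, 0, -0.14],
    [0, 0, -0.14],
    [0, 0, -0.14],
    [0, 0, -0.14]
  ],
  "yaw": [0, 0, 0, 0, 0]
}}

```text
time: 26.85
position: [0.5045, 0.1794, 0.0615]
tool_rot: [-0.105, 1.567, 0.103]
ft_force: [2.4, -5.6, -0.4]
grip_width: 0.24
```

Call:
{"op": "servo_tool", "data": {
  "dp": [
    [0, 0, -0.14],
    [0, 0, -0.14],
    [0, 0, -0.14],
    [0, 0, -0.14],
    [0, 0, -0.14]
  ],
  "yaw": [0, 0, 0, 0, 0]
}}

```text
time: 27.35
position: [0.4871, 0.1771, 0.0615]
tool_rot: [-0.105, 1.567, 0.103]
ft_force: [1.8, -5.2, 0.3]
grip_width: 0.242
```

Call:
{"op": "servo_tool", "data": {
  "dp": [
    [0, 0, -0.14],
    [0, 0, -0.14],
    [0, 0, -0.14],
    [0, 0, -0.14],
    [0, 0, -0.14]
  ],
  "yaw": [0, 0, 0, 0, 0]
}}

```text
time: 27.85
position: [0.4697, 0.1748, 0.0615]
tool_rot: [-0.105, 1.567, 0.103]
ft_force: [3.1, -5.3, -0.2]
grip_width: 0.237
```

Call:
{"op": "servo_tool", "data": {
  "dp": [
    [0, 0, -0.1],
    [0, 0, -0.1],
    [0, 0, -0.1],
    [0, 0, -0.08],
    [0, 0, -0.06]
  ],
  "yaw": [0, 0, 0, 0, 0]
}}

```text
time: 28.35
position: [0.4587, 0.1733, 0.0615]
tool_rot: [-0.105, 1.567, 0.103]
ft_force: [1.5, -5.8, -1.0]
grip_width: 0.235
```

Call:
{"op": "servo_tool", "data": {
  "dp": [
    [0, 0, -0.06],
    [0, 0, -0.04],
    [0, 0, -0.04],
    [0, 0, -0.04],
    [0, 0, -0.04]
  ],
  "yaw": [0, 0, 0, 0, 0]
}}

```text
time: 28.85
position: [0.4548, 0.1728, 0.0616]
tool_rot: [-0.105, 1.564, 0.104]
ft_force: [6.8, -4.7, -5.4]
grip_width: 0.235
```

Right is home (130 mm of travel seen). Releasing, rising, and moving over to the tray.

Call:
{"op": "servo_tool", "data": {
  "dp": [
    [0, 0, 0.04],
    [0, 0, 0],
    [0, 0, 0],
    [0, 0, 0],
    [0, 0, 0]
  ],
  "yaw": [0, 0, 0, 0, 0],
  "fingers": 0.6
}}

```text
time: 29.35
position: [0.4535, 0.1744, 0.0616]
tool_rot: [-0.105, 1.568, 0.106]
ft_force: [-0.3, -0.4, -0.7]
grip_width: 0.567
```

Call:
{"op": "servo_tool", "data": {
  "dp": [
    [-0.8, 0, 0],
    [-1, 0, 0],
    [-1, 0, 0],
    [-1, -0.5, 0],
    [-1, -1, 0]
  ],
  "yaw": [0, 0, 0, 0, 0]
}}

```text
time: 29.85
position: [0.4582, 0.1385, 0.1826]
tool_rot: [-0.108, 1.568, 0.109]
ft_force: [0.8, 0.3, 1.5]
grip_width: 0.599
```

Call:
{"op": "servo_tool", "data": {
  "dp": [
    [-1, -1, 0],
    [-1, -1, 0.1],
    [0, -1, 0.1],
    [0, -1, 0.1],
    [0, -1, 0.1]
  ],
  "yaw": [0, 0, 0, 0, 0],
  "fingers": 0.9
}}

```text
time: 30.35
position: [0.4855, 0.0135, 0.2319]
tool_rot: [-0.105, 1.567, 0.106]
ft_force: [1.5, -0.1, -0.2]
grip_width: 0.888
```

Call:
{"op": "servo_tool", "data": {
  "dp": [
    [0, -1, 0.1],
    [0, -1, 0.1],
    [0, -1, 0.1],
    [0, -1, 0.1],
    [0, -1, 0.1]
  ],
  "yaw": [0, 0, 0, 0, 0]
}}

```text
time: 30.85
position: [0.5145, -0.1088, 0.2316]
tool_rot: [-0.105, 1.568, 0.106]
ft_force: [1.2, 0.3, 0.2]
grip_width: 0.902
```

Call:
{"op": "servo_tool", "data": {
  "dp": [
    [0, -1, 0],
    [0, -1, 0],
    [0, -1, 0],
    [0, -1, 0],
    [0, 0, 0]
  ],
  "yaw": [0, 0, 0, 0, 0]
}}

```text
time: 31.35
position: [0.527, -0.2112, 0.2316]
tool_rot: [-0.102, 1.569, 0.099]
ft_force: [-0.2, -1.2, -0.6]
grip_width: 0.898
```

Run:
```python
from h import *
s=ctrl.get_state(); print(np.round(s["joint_positions"],2))
T=pose(s); np.save("T3.npy",T); print(T.round(4))
p,d=ctrl.get_image("wrist"); cv2.imwrite("pics/wrist3.png",p[:,:,::-1]); np.save("wrist3.npy",d)
for r in ctrl.cut_out("wrist","specimen_cup")[:2]: print(r["score"],r["extent"])
C=cloud("wrist",d,T); C[d==0]=np.nan
b=(C[...,2]>.062)&(C[...,2]<.076)
n,l,st,ce=cv2.connectedComponentsWithStats(b.astype(np.uint8))
for j in range(1,n):
    if st[j,4]>80: q=C[l==j]; print(st[j],np.round(np.median(q,0),4),np.round((np.percentile(q,3,0)+np.percentile(q,97,0))/2,4))
```

```text
[-0.25  0.15  0.66  1.67 -0.09  1.35  2.12]
[[-1.000e-04 -1.278e-01  9.918e-01  5.270e-01]
 [-2.400e-03  9.918e-01  1.278e-01 -2.112e-01]
 [-1.000e+00 -2.300e-03 -4.000e-04  2.316e-01]
 [ 0.000e+00  0.000e+00  0.000e+00  1.000e+00]]
0.79 [190.2, 148.9, 233.4, 192.7]
[ 440   58   72   63 3924] [0.4055 0.0161 0.0658] [0.4057 0.0179 0.0657]
[207  76  28  45 126] [ 0.4483 -0.2678  0.0696] [ 0.4482 -0.2603  0.0695]
[337 103  35  62 220] [ 0.4636 -0.1195  0.0694] [ 0.4665 -0.1125  0.069 ]
[   0  127  121  112 4705] [ 0.5412 -0.4343  0.0695] [ 0.5571 -0.4376  0.0691]
[ 191  153   42   42 1363] [ 0.5341 -0.2621  0.0699] [ 0.5347 -0.2621  0.0695]
[205 236  14  13 140] [ 0.6235 -0.2551  0.0704] [ 0.6247 -0.2551  0.0676]
[176 294  74  13 502] [ 0.7113 -0.2466  0.069 ] [ 0.7113 -0.2461  0.0689]
[337 304  12  14  89] [ 0.7044 -0.0685  0.0698] [ 0.7054 -0.0675  0.0689]
```

View pics/wrist3.png

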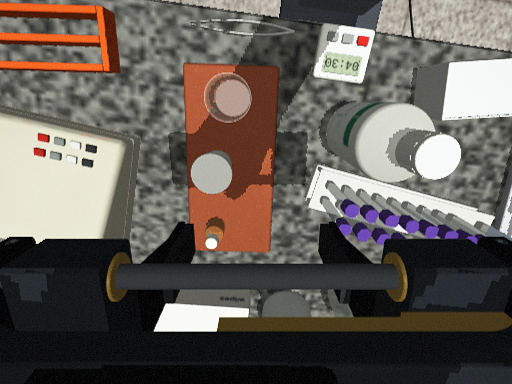

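The cup's lid is at pixel (212,173), which is (0.5347, -0.2621). I'll align over it and descend.

Call:
{"op": "servo_tool", "data": {
  "dp": [
    [0, -1, 0.05],
    [0, -1, 0],
    [0.4, -0.06, 0],
    [1, 0, 0],
    [1, 0, 0]
  ],
  "yaw": [0, 0, 0, 0, 0]
}}

```text
time: 31.95
position: [0.5364, -0.256, 0.1708]
tool_rot: [-0.105, 1.567, 0.108]
ft_force: [0.7, 0.7, -1.1]
grip_width: 0.898
```

Call:
{"op": "servo_tool", "data": {
  "dp": [
    [1, 0, 0],
    [0.6, 0, 0],
    [0, 0, 0],
    [0, 0, 0],
    [0, 0, 0]
  ],
  "yaw": [0, 0, 0, 0, 0]
}}

```text
time: 32.45
position: [0.5368, -0.2582, 0.133]
tool_rot: [-0.106, 1.566, 0.105]
ft_force: [0.3, 0.5, 0.1]
grip_width: 0.901
```

Call:
{"op": "servo_tool", "data": {
  "dp": [
    [0, -0.15, -0.1],
    [1, 0, 0],
    [1, 0, 0],
    [0.8, 0, 0],
    [0.4, 0, 0]
  ],
  "yaw": [0, 0, 0, 0, 0]
}}

```text
time: 32.95
position: [0.5331, -0.2621, 0.0505]
tool_rot: [-0.104, 1.57, 0.105]
ft_force: [-0.4, -0.1, 0.7]
grip_width: 0.901
```

Call:
{"op": "servo_tool", "data": {
  "dp": [
    [0.5, 0, 0],
    [0.5, 0, 0],
    [0, 0, 0],
    [0, 0, 0],
    [0, 0, 0]
  ],
  "yaw": [0, 0, 0, 0, 0]
}}

```text
time: 33.45
position: [0.5344, -0.2625, 0.0274]
tool_rot: [-0.105, 1.567, 0.105]
ft_force: [-0.6, 0.2, 0.2]
grip_width: 0.9
```

Well centred. Closing with a gentle force.

Call:
{"op": "servo_tool", "data": {
  "dp": [
    [0, 0, 0],
    [0, 0, 0],
    [0, 0, 0],
    [0, 0, 0],
    [0, 0, 0]
  ],
  "yaw": [0, 0, 0, 0, 0],
  "fingers": 0,
  "grip_force": 12
}}

```text
time: 33.95
position: [0.5339, -0.2623, 0.0267]
tool_rot: [-0.105, 1.568, 0.105]
ft_force: [0.5, -0.4, 1.2]
grip_width: 0.553
```

Call:
{"op": "servo_tool", "data": {
  "dp": [
    [0, 0, 0],
    [-0.2, 0, 0],
    [-0.5, 0, 0],
    [-1, 0, 0],
    [-1, 0, 0]
  ],
  "yaw": [0, 0, 0, 0, 0]
}}

```text
time: 34.45
position: [0.5335, -0.2621, 0.0954]
tool_rot: [-0.105, 1.569, 0.105]
ft_force: [0.9, 0.7, -0.0]
grip_width: 0.56
```

Call:
{"op": "servo_tool", "data": {
  "dp": [
    [-1, 0, 0],
    [-1, 0, 0],
    [-1, 0, 0],
    [-1, 0, 0],
    [-1, 0, 0]
  ],
  "yaw": [0, 0, 0, 0, 0]
}}

```text
time: 34.95
position: [0.5336, -0.2622, 0.2212]
tool_rot: [-0.105, 1.567, 0.105]
ft_force: [1.6, -0.2, -0.4]
grip_width: 0.56
```

Run:
```python
from h import *
p,d=ctrl.get_image("side"); cv2.imwrite("pics/side4.png",cv2.resize(p[150:300,170:340,::-1],None,fx=4,fy=4))
p,d=ctrl.get_image("wrist"); cv2.imwrite("pics/wrist4.png",p[:,:,::-1])
print(ctrl.get_state()["position"])
```

```text
[ 0.53557618 -0.26346095  0.22384791]
```

View pics/wrist4.png

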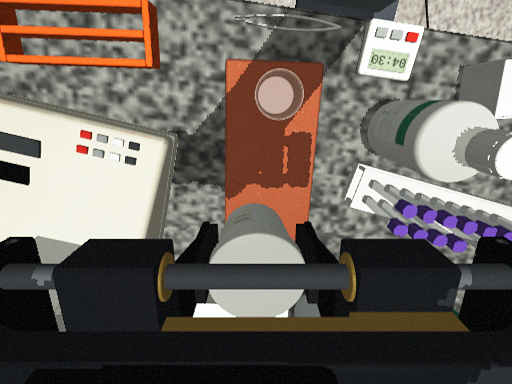

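View pics/side4.png

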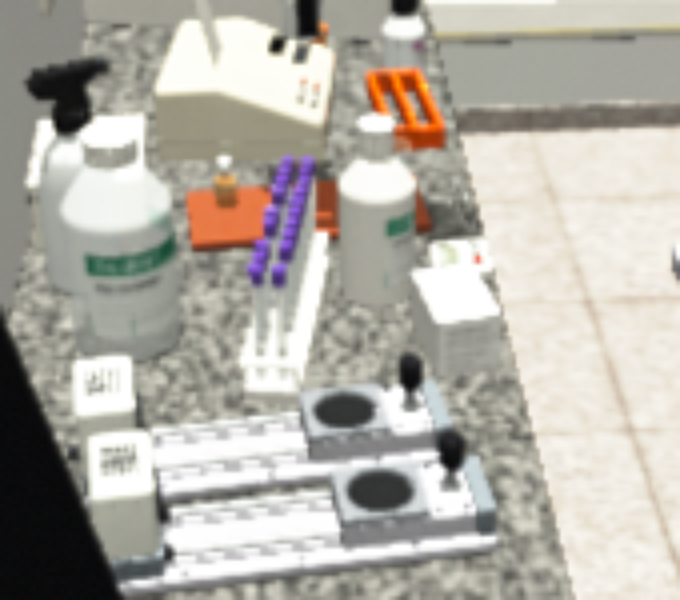

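The cup hangs upright between the pads, with its lid at about (257,280). Carrying it over to the left nest at about (0.489, 0.2887).

Call:
{"op": "servo_tool", "data": {
  "dp": [
    [-0.9, 0.3, 0],
    [0, 0.7, 0.05],
    [0, 1, 0.05],
    [0, 1, 0.05],
    [0, 1, 0.05]
  ],
  "yaw": [0, 0, 0, 0, 0]
}}

```text
time: 35.55
position: [0.5247, -0.1614, 0.2411]
tool_rot: [-0.104, 1.569, 0.105]
ft_force: [-0.1, 0.8, -0.6]
grip_width: 0.553
```

Call:
{"op": "servo_tool", "data": {
  "dp": [
    [0, 1, 0.05],
    [0, 1, 0.05],
    [0, 1, 0.05],
    [0, 1, 0.05],
    [0, 1, 0.05]
  ],
  "yaw": [0, 0, 0, 0, 0]
}}

```text
time: 36.05
position: [0.5142, -0.0367, 0.2411]
tool_rot: [-0.105, 1.569, 0.105]
ft_force: [0.1, -0.6, -0.5]
grip_width: 0.555
```

Call:
{"op": "servo_tool", "data": {
  "dp": [
    [0, 1, 0.05],
    [0, 1, 0.05],
    [0, 1, 0.05],
    [0, 1, 0.05],
    [0, 1, 0.05]
  ],
  "yaw": [0, 0, 0, 0, 0]
}}

```text
time: 36.55
position: [0.5038, 0.0879, 0.2411]
tool_rot: [-0.105, 1.569, 0.105]
ft_force: [0.6, 0.8, -0.8]
grip_width: 0.558
```

Call:
{"op": "servo_tool", "data": {
  "dp": [
    [0, 1, 0.05],
    [0, 1, 0.05],
    [0, 1, 0.05],
    [0, 1, 0.05],
    [0, 1, 0.05]
  ],
  "yaw": [0, 0, 0, 0, 0]
}}

```text
time: 37.05
position: [0.4934, 0.2125, 0.2411]
tool_rot: [-0.105, 1.569, 0.105]
ft_force: [0.1, 0.0, -0.5]
grip_width: 0.554
```

Call:
{"op": "servo_tool", "data": {
  "dp": [
    [0, 1, 0.05],
    [0, 1, 0.05],
    [0, 0.7, 0],
    [0, 0.4, 0],
    [0, 0, 0]
  ],
  "yaw": [0, 0, 0, 0, 0]
}}

```text
time: 37.55
position: [0.4855, 0.29, 0.2412]
tool_rot: [-0.107, 1.569, 0.106]
ft_force: [-0.5, -0.4, -0.3]
grip_width: 0.56
```

Call:
{"op": "servo_tool", "data": {
  "dp": [
    [0.5, 0, 0],
    [0.5, 0, 0],
    [0, 0, 0],
    [0, 0, 0],
    [0, 0, 0]
  ],
  "yaw": [0, 0, 0, 0, 0]
}}

```text
time: 38.05
position: [0.4865, 0.2887, 0.2168]
tool_rot: [-0.104, 1.568, 0.105]
ft_force: [0.2, -0.2, -0.5]
grip_width: 0.558
```

Call:
{"op": "servo_tool", "data": {
  "dp": [
    [1, 0, 0.08],
    [1, 0, 0],
    [1, 0, 0],
    [1, 0, 0],
    [0.8, 0, 0]
  ],
  "yaw": [0, 0, 0, 0, 0]
}}

```text
time: 38.55
position: [0.4881, 0.2891, 0.0957]
tool_rot: [-0.105, 1.568, 0.105]
ft_force: [0.7, 0.4, -0.0]
grip_width: 0.556
```

Call:
{"op": "servo_tool", "data": {
  "dp": [
    [0.6, 0, 0],
    [0.4, 0, 0],
    [0, 0, 0],
    [0, 0, 0],
    [0, 0, 0]
  ],
  "yaw": [0, 0, 0, 0, 0]
}}

```text
time: 39.05
position: [0.489, 0.2898, 0.0728]
tool_rot: [-0.104, 1.566, 0.106]
ft_force: [0.0, 0.2, 0.7]
grip_width: 0.554
```

Call:
{"op": "servo_tool", "data": {
  "dp": [
    [0.1, -0.05, 0],
    [0.2, 0, 0],
    [0.2, 0, 0],
    [0.1, 0, 0],
    [0, 0, 0]
  ],
  "yaw": [0, 0, 0, 0, 0]
}}

```text
time: 39.55
position: [0.4879, 0.2877, 0.0559]
tool_rot: [-0.105, 1.569, 0.104]
ft_force: [0.3, 0.5, -0.4]
grip_width: 0.551
```

Call:
{"op": "servo_tool", "data": {
  "dp": [
    [0.06, 0, 0],
    [0.04, 0, 0],
    [0, 0, 0],
    [0, 0, 0],
    [0, 0, 0]
  ],
  "yaw": [0, 0, 0, 0, 0]
}}

```text
time: 40.05
position: [0.4887, 0.2881, 0.0546]
tool_rot: [-0.105, 1.567, 0.105]
ft_force: [-0.4, -1.1, 3.1]
grip_width: 0.552
```

Run:
```python
from h import *
p,d=ctrl.get_image("side"); cv2.imwrite("pics/side5.png",cv2.resize(p[220:310,180:310,::-1],None,fx=5.5,fy=5.5))
s=ctrl.get_state();print(s["position"],s["ft_force"])
```

```text
[0.48869123 0.28808817 0.05453486] [-0.89600927 -0.45755708  3.83225253]
```

View pics/side5.png

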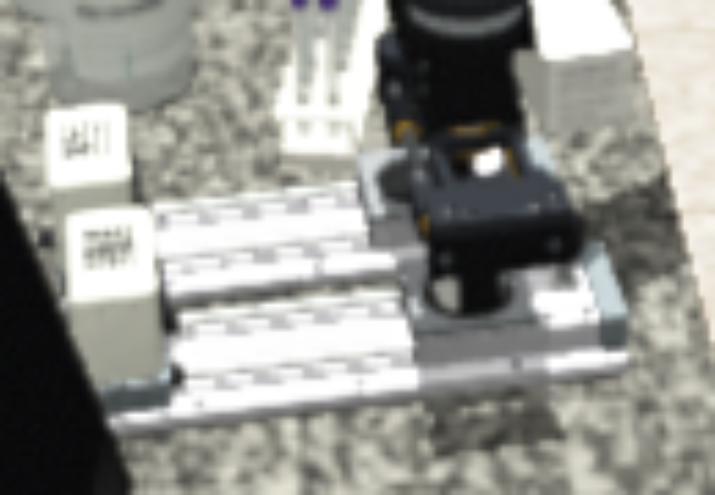

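Contact (3–4 N up) came at the expected floor height, so the cup is seated. Releasing and rising.

Call:
{"op": "servo_tool", "data": {
  "dp": [
    [-0.03, 0, 0],
    [0, 0, 0],
    [0, 0, 0],
    [0, 0, 0],
    [0, 0, 0]
  ],
  "yaw": [0, 0, 0, 0, 0],
  "fingers": 0.82
}}

```text
time: 40.6
position: [0.4881, 0.288, 0.0546]
tool_rot: [-0.105, 1.568, 0.105]
ft_force: [-0.2, 0.2, 0.0]
grip_width: 0.806
```

Call:
{"op": "servo_tool", "data": {
  "dp": [
    [-0.5, 0, 0],
    [-1, 0, 0],
    [-1, 0, 0],
    [-1, 0, 0],
    [-0.3, 0, 0]
  ],
  "yaw": [0, 0, 0, 0, 0]
}}

```text
time: 41.1
position: [0.4901, 0.289, 0.1538]
tool_rot: [-0.102, 1.563, 0.107]
ft_force: [0.4, 1.0, 0.5]
grip_width: 0.816
```

Call:
{"op": "servo_tool", "data": {
  "dp": [
    [0, -0.22, -0.8],
    [0, 0, -0.8],
    [0, 0, -0.7],
    [0, 0, 0],
    [0, 0, 0]
  ],
  "yaw": [0, 0, 0, 0, 0],
  "fingers": 0.5
}}

```text
time: 41.6
position: [0.4323, 0.2749, 0.1499]
tool_rot: [-0.105, 1.568, 0.105]
ft_force: [-0.1, -0.4, -0.1]
grip_width: 0.517
```

Run:
```python
from h import *
T=pose(); print(T[:3,3])
p,d=ctrl.get_image("wrist"); cv2.imwrite("pics/wrist6.png",p[:,:,::-1])
C=cloud("wrist",d,T); C[d==0]=np.nan
b=(C[...,2]>.084)&(C[...,2]<.102)&(C[...,0]<.53)
n,l,st,ce=cv2.connectedComponentsWithStats(b.astype(np.uint8))
for j in range(1,n):
    if st[j,4]>80: q=C[l==j]; print(st[j],np.round(np.median(q,0),4),np.round((np.percentile(q,3,0)+np.percentile(q,97,0))/2,4))
p,d=ctrl.get_image("side"); cv2.imwrite("pics/side6.png",cv2.resize(p[220:310,180:310,::-1],None,fx=5.5,fy=5.5))
```

```text
[0.43226589 0.27492225 0.14986491]
[252 191  26  26 508] [0.4311 0.2834 0.0922] [0.432  0.2834 0.0898]
[121 201  28  25 526] [0.4542 0.1771 0.0919] [0.4553 0.176  0.0894]
[ 233  239   55   25 1044] [0.4746 0.2852 0.0977] [0.4752 0.2861 0.0939]
```

View pics/wrist6.png

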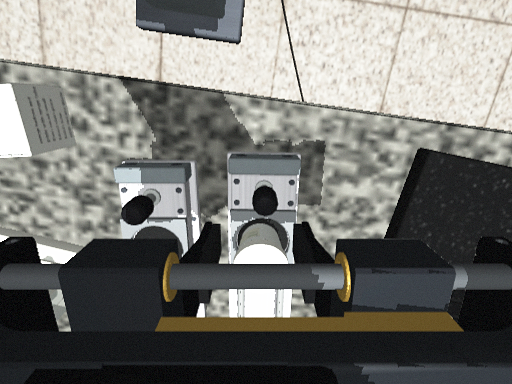

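View pics/side6.png

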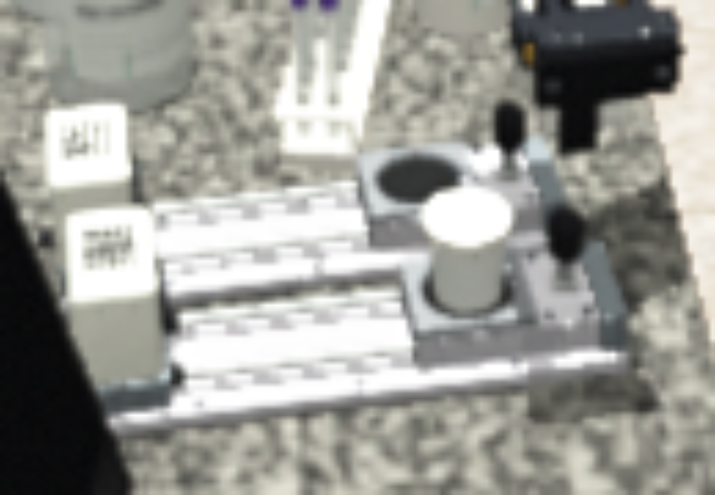

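The cup stands upright in the left recess at side-crop pixel (467,250), with both knobs at home. Gripping the left knob again.

Call:
{"op": "servo_tool", "data": {
  "dp": [
    [0, 0.3, 0.03],
    [0.8, 0, 0],
    [1, 0, 0],
    [1, 0, 0],
    [0.6, 0, 0]
  ],
  "yaw": [0, 0, 0, 0, 0]
}}

```text
time: 42.2
position: [0.4313, 0.2824, 0.0627]
tool_rot: [-0.106, 1.57, 0.104]
ft_force: [1.0, -0.5, -0.0]
grip_width: 0.5
```

Call:
{"op": "servo_tool", "data": {
  "dp": [
    [0.14, 0, 0],
    [0, 0, 0],
    [0, 0, 0],
    [0, 0, 0],
    [0, 0, 0]
  ],
  "yaw": [0, 0, 0, 0, 0]
}}

```text
time: 42.7
position: [0.4324, 0.2829, 0.0622]
tool_rot: [-0.104, 1.567, 0.106]
ft_force: [-0.1, 0.3, -0.1]
grip_width: 0.504
```

Call:
{"op": "servo_tool", "data": {
  "dp": [
    [0, 0, 0],
    [0, 0, 0],
    [0, 0, 0],
    [0, 0, 0],
    [0, 0, 0]
  ],
  "yaw": [0, 0, 0, 0, 0],
  "fingers": 0,
  "grip_force": 30
}}

```text
time: 43.2
position: [0.4318, 0.2821, 0.0614]
tool_rot: [-0.105, 1.568, 0.105]
ft_force: [0.2, -0.1, 1.5]
grip_width: 0.243
```

Call:
{"op": "servo_tool", "data": {
  "dp": [
    [0, -0.02, 0],
    [0, 0, 0],
    [0, 0, 0.04],
    [0, 0, 0.08],
    [0, 0, 0.12]
  ],
  "yaw": [0, 0, 0, 0, 0]
}}

```text
time: 43.7
position: [0.4378, 0.2828, 0.0614]
tool_rot: [-0.105, 1.568, 0.105]
ft_force: [-1.0, -1.1, 1.7]
grip_width: 0.238
```

Call:
{"op": "servo_tool", "data": {
  "dp": [
    [0, 0, 0.14],
    [0, 0, 0.14],
    [0, 0, 0.14],
    [0, 0, 0.14],
    [0, 0, 0.14]
  ],
  "yaw": [0, 0, 0, 0, 0]
}}

```text
time: 44.2
position: [0.4556, 0.2849, 0.0614]
tool_rot: [-0.105, 1.568, 0.105]
ft_force: [-1.8, -2.5, 3.1]
grip_width: 0.241
```

Call:
{"op": "servo_tool", "data": {
  "dp": [
    [0, 0, 0.14],
    [0, 0, 0.14],
    [0, 0, 0.14],
    [0, 0, 0.14],
    [0, 0, 0.14]
  ],
  "yaw": [0, 0, 0, 0, 0]
}}

```text
time: 44.7
position: [0.473, 0.2869, 0.0614]
tool_rot: [-0.105, 1.568, 0.104]
ft_force: [-0.6, -4.5, 4.4]
grip_width: 0.242
```

Call:
{"op": "servo_tool", "data": {
  "dp": [
    [0, 0, 0.14],
    [0, 0, 0.14],
    [0, 0, 0.14],
    [0, 0, 0.14],
    [0, 0, 0.14]
  ],
  "yaw": [0, 0, 0, 0, 0]
}}

```text
time: 45.2
position: [0.4904, 0.2889, 0.0614]
tool_rot: [-0.105, 1.568, 0.104]
ft_force: [-1.1, -4.9, 5.5]
grip_width: 0.236
```

Call:
{"op": "servo_tool", "data": {
  "dp": [
    [0, 0, 0.14],
    [0, 0, 0.14],
    [0, 0, 0.14],
    [0, 0, 0.14],
    [0, 0, 0.14]
  ],
  "yaw": [0, 0, 0, 0, 0]
}}

```text
time: 45.7
position: [0.5079, 0.2909, 0.0614]
tool_rot: [-0.105, 1.568, 0.103]
ft_force: [-1.3, -5.4, 5.3]
grip_width: 0.235
```

Call:
{"op": "servo_tool", "data": {
  "dp": [
    [0, 0, 0.14],
    [0, 0, 0.14],
    [0, 0, 0.14],
    [0, 0, 0.14],
    [0, 0, 0.14]
  ],
  "yaw": [0, 0, 0, 0, 0]
}}

```text
time: 46.2
position: [0.5254, 0.293, 0.0614]
tool_rot: [-0.105, 1.568, 0.103]
ft_force: [-0.7, -6.2, 4.4]
grip_width: 0.239
```

Call:
{"op": "servo_tool", "data": {
  "dp": [
    [0, 0, 0.14],
    [0, 0, 0.14],
    [0, 0, 0.14],
    [0, 0, 0.14],
    [0, 0, 0.14]
  ],
  "yaw": [0, 0, 0, 0, 0]
}}

```text
time: 46.7
position: [0.5429, 0.295, 0.0614]
tool_rot: [-0.106, 1.568, 0.103]
ft_force: [-1.1, -5.9, 5.1]
grip_width: 0.241
```

Call:
{"op": "servo_tool", "data": {
  "dp": [
    [0, 0, 0.12],
    [0, 0, 0.12],
    [0, 0, 0.1],
    [0, 0, 0.08],
    [0, 0, 0.08]
  ],
  "yaw": [0, 0, 0, 0, 0]
}}

```text
time: 47.2
position: [0.5554, 0.2964, 0.0614]
tool_rot: [-0.106, 1.568, 0.102]
ft_force: [-0.8, -7.3, 5.7]
grip_width: 0.238
```

Call:
{"op": "servo_tool", "data": {
  "dp": [
    [0, 0, 0.06],
    [0, 0, 0.06],
    [0, 0, 0.06],
    [0, 0, 0.04],
    [0, 0, 0.04]
  ],
  "yaw": [0, 0, 0, 0, 0]
}}

```text
time: 47.7
position: [0.561, 0.2971, 0.0614]
tool_rot: [-0.106, 1.569, 0.102]
ft_force: [-3.8, -7.1, 8.4]
grip_width: 0.239
```

Call:
{"op": "servo_tool", "data": {
  "dp": [
    [0, 0, 0.04],
    [0, 0, 0.04],
    [0, 0, 0],
    [0, 0, 0],
    [0, 0, 0]
  ],
  "yaw": [0, 0, 0, 0, 0]
}}

```text
time: 48.2
position: [0.561, 0.2971, 0.0614]
tool_rot: [-0.107, 1.573, 0.102]
ft_force: [-6.4, -8.3, 10.7]
grip_width: 0.237
```

Call:
{"op": "servo_tool", "data": {
  "dp": [
    [0, 0.02, -0.04],
    [0, 0, 0],
    [0, 0, 0],
    [0, 0, 0],
    [0, 0, 0]
  ],
  "yaw": [0, 0, 0, 0, 0],
  "fingers": 0.5
}}

```text
time: 48.7
position: [0.5616, 0.3007, 0.0611]
tool_rot: [-0.105, 1.568, 0.106]
ft_force: [0.2, 0.5, 0.3]
grip_width: 0.491
```

Call:
{"op": "servo_tool", "data": {
  "dp": [
    [-0.6, 0, 0],
    [-1, 0, 0],
    [-1, 0, 0],
    [-1, 0, 0],
    [-1, 0, -0.5]
  ],
  "yaw": [0, 0, 0, 0, 0]
}}

```text
time: 49.2
position: [0.5505, 0.298, 0.1787]
tool_rot: [-0.104, 1.566, 0.104]
ft_force: [0.3, -0.1, 0.5]
grip_width: 0.5
```

Call:
{"op": "servo_tool", "data": {
  "dp": [
    [-0.5, 0, -1],
    [0, 0, -1],
    [0, 0, -0.8],
    [0, 0, 0],
    [0, 0, 0]
  ],
  "yaw": [0, 0, 0, 0, 0]
}}

```text
time: 49.7
position: [0.4805, 0.2892, 0.1901]
tool_rot: [-0.104, 1.566, 0.106]
ft_force: [0.0, -0.3, -0.0]
grip_width: 0.5
```

Run:
```python
from h import *
T=pose(); print(T[:3,3])
p,d=ctrl.get_image("wrist"); cv2.imwrite("pics/wrist7.png",p[:,:,::-1])
C=cloud("wrist",d,T); C[d==0]=np.nan
b=(C[...,2]>.084)&(C[...,2]<.102)&(C[...,0]<.65)
n,l,st,ce=cv2.connectedComponentsWithStats(b.astype(np.uint8))
for j in range(1,n):
    if st[j,4]>80: q=C[l==j]; print(st[j],np.round(np.median(q,0),4),np.round((np.percentile(q,3,0)+np.percentile(q,97,0))/2,4))
p,d=ctrl.get_image("side"); cv2.imwrite("pics/side7.png",cv2.resize(p[180:310,170:310,::-1],None,fx=4.5,fy=4.5))
p,d=ctrl.get_image("top"); cv2.imwrite("pics/top7.png",cv2.resize(p[90:250,80:320,::-1],None,fx=3.3,fy=3.3))
```

```text
[0.48051342 0.28924156 0.19010515]
[125 136  25  23 446] [0.4554 0.1772 0.0922] [0.4558 0.1762 0.0897]
[  0 225  22  13 164] [0.5559 0.055  0.0929] [0.5575 0.0533 0.0931]
[ 43 235  20  16 164] [0.5616 0.0964 0.0932] [0.5634 0.0943 0.0929]
[244 251  20  13 206] [0.5564 0.2981 0.091 ] [0.5568 0.2984 0.0893]
[ 43 252  18  12 145] [0.582  0.0931 0.0919] [0.584  0.0914 0.0927]
[ 228  290   45   28 1109] [0.6091 0.3015 0.0977] [0.61   0.3022 0.0942]
```

View pics/wrist7.png

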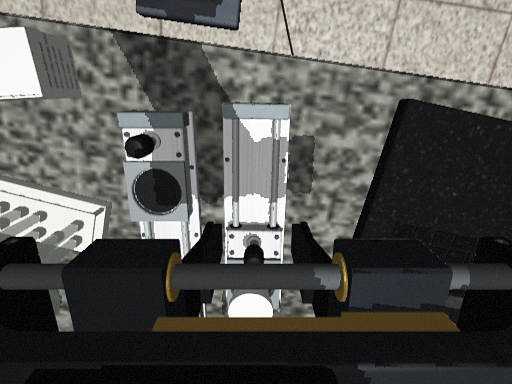

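View pics/side7.png

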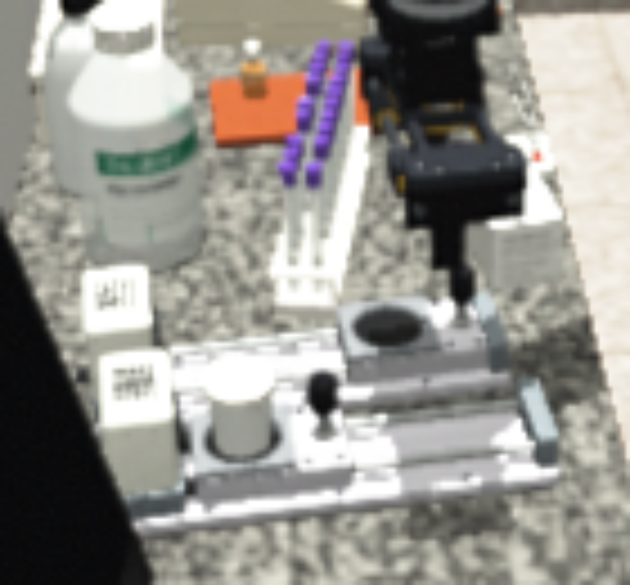

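View pics/top7.png

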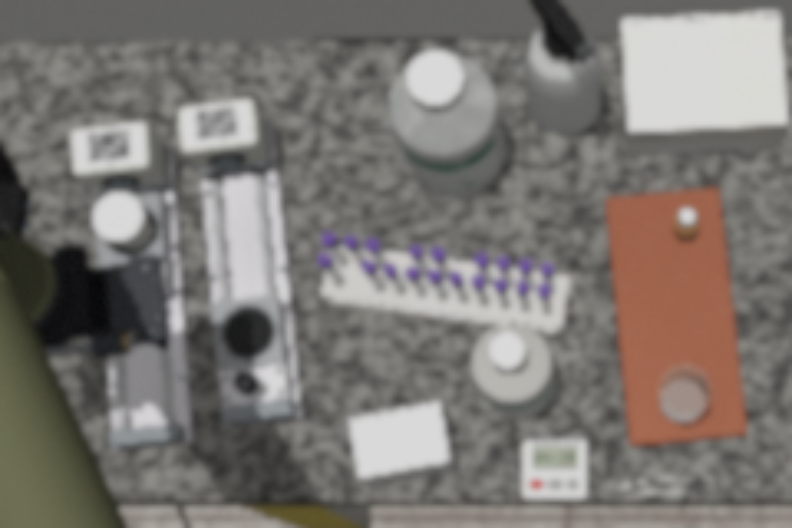

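The cup is upright on the left carriage at the reader, and the right carriage is home. The gripper partly hides the left knob, so I'll back off once more for an unobstructed check.

Call:
{"op": "servo_tool", "data": {
  "dp": [
    [-0.5, 0.5, -0.6],
    [-0.5, 0.5, -0.6],
    [0, 0.5, -0.6],
    [0, 0, 0],
    [0, 0, 0]
  ],
  "yaw": [0, 0, 0, 0, 0]
}}

```text
time: 50.35
position: [0.431, 0.3197, 0.2136]
tool_rot: [-0.106, 1.568, 0.104]
ft_force: [0.4, -0.3, 0.3]
grip_width: 0.504
```

Run:
```python
from h import *
p,d=ctrl.get_image("top"); C=cloud("top",d); C[d==0]=np.nan
v,u=np.mgrid[0:384,0:512]
cv2.imwrite("pics/top8.png",cv2.resize(p[110:240,90:190,::-1],None,fx=4.5,fy=4.5,interpolation=cv2.INTER_CUBIC))
k=(u>100)&(u<135)&(v>140)&(v<172)&(C[...,2]>.09)&(C[...,2]<.105)&(C[...,0]<.645)
print("lid",k.sum(),np.round((np.percentile(C[k],3,0)+np.percentile(C[k],97,0))/2,4))
s=ctrl.get_state();print(s["position"],s["ft_force"],s["time"])
```

```text
lid 183 [0.6173 0.3037 0.0976]
[0.43145974 0.31914642 0.21349533] [ 0.04188982 -0.0802221  -0.15135084] 50.4
```

View pics/top8.png

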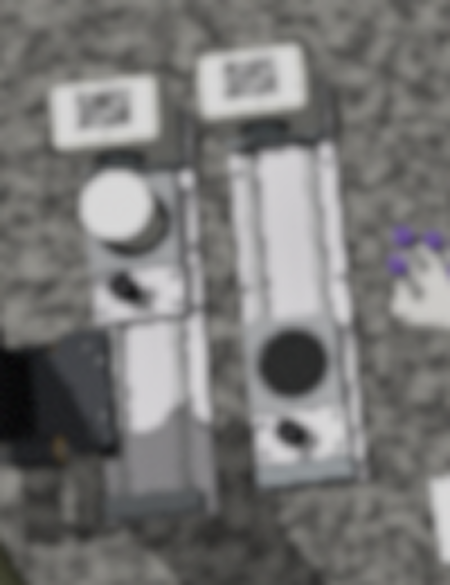

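The left carriage is fully out: the lid is at (0.617, 0.304) and the nest was expected at (0.618, 0.304). The right carriage is against its home block. Nothing is touching, so I'm handing in.

```bash
python3 -c "
from bench import ctrl
print(ctrl.close_job())"
```

```text
the job is handed in; nothing more can be done
None
```

The job is done and handed in at about 50 s of the 72 s allowed; no verdict was reported.

- **Strokes:** I stroked the empty left carriage and then the empty right one by their knobs, each to both hard stops. Both measured 130 mm of travel, and the push at the stops stayed around 11 N or less along the travel.
- **Which one sticks:** The left ran smoothly, at about 1–3 N. The right is the sticky one, with a tight spot about 75–90 mm out from home. I felt it both ways, but the force was only read every 6–17 mm, so the highest reading was 7 N rather than the stated 9–12 N.
- **Cup:** It went upright into the left recess at home. I then slid that carriage out to its stop (knob at x = 0.561, the same as on the test stroke) and released it.

**Last checks:**
- The cup is upright, with its lid within 1 mm of where the nest should be at full travel.
- The right knob is still at its home position of x = 0.455.
- The beaker, vial, bottle, carton and timer look unmoved. The forceps were not clear enough in the last pictures to check, but the arm never went near them.
- The gripper is clear of everything and its force reads about zero.
- One wrist-camera reading put the left knob about 4 mm short. The gripper was partly hiding the knob then, and the clear top view afterwards agreed with full travel.

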